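# Turn a guarded grinder speed knob down and reset its cutout

## Robot

A 6-joint arm with a two-finger parallel gripper is mounted at the origin on the work surface. World frame = base frame: x ahead of the robot, y to its left, z up, the work surface at z = 0. Lengths are in m, angles in rad, forces in N, time in s.
With the tool pointing down it reaches from about 0.325 to 0.9 m from the base axis. Payload 3.5 kg.
Tool frame: the origin (TCP) lies on the centre line of the jaws, within the pads' length; the fingertips stand bot.tips_ahead ahead of it and the grasp point (between the pads) lies 6 mm ahead of it (bot.tips_ahead is the distance from the TCP to the fingertips, in m); z points along the fingers, y is the direction in which the jaws open and shut (so a half turn about z gives the same grasp; the last joint's range is limited). The gripper opens to 85 mm and grips with 20 to 120 N. Pads are 22 mm wide; open, the fingers measure 114 mm over their backs; the gripper's body (76 mm by 85 mm) begins 54 mm behind the grasp point. The pads swing forward as they close: fully open they stand 13 mm farther back than shut.
Start: joints at [1.12, 0.276, -0.026, 1.268, 0, 1.467], TCP at [0.213, 0.588, 0.256] pointing down, gripper open.
Joint ranges: [-3.12, 3.12], [-0.85, 1.88], [-1.08, 1.24], [-1.95, 2.15], [-1.57, 1.53], [-3.14, 3.14]. Speed limits (rad/s): [2.57, 2.57, 3.14, 3.14, 3.14, 3.14].

## Interface

Orientations are given as a unit quaternion [w, x, y, z].
In Python, from rig import bot gives the robot as it stands.
- The arm moves only by the shell command python3 -m pendant 'ROWS' [OPENING]. ROWS is JSON, a list that holds one entry, the list of rows, each a list of 4 numbers: the shift along the tool's x, y, z in mm, then the turn about the tool's z in degrees. In form: [[[dx, dy, dz, spin], ...]]. A call has 1 to 5 rows; each row is the pose to reach, as a shift and turn from the pose commanded when the call began, along the tool's axes at that moment; what a row does not reach only later rows make up. A row lasts 1/12 s, in which the tool goes at most 41.7 mm and 7.16 degrees, less where a joint would pass 70% of its speed; a pose out of reach is approached as far as the arm can. A call with a gripper value outside its range is refused whole. OPENING is the opening, from -1 (shut) to 1 (fully open), so that 0 is half open, set as the call begins (- or left out, the last holds). The fingers move at their own pace and stop on an object; the grip force is fixed at half the most. Time passes only in rows, so rows that repeat a pose let the fingers close. It gives the time, the measured TCP pose, the force and the opening at its end, in the units of the state.
- bot.get_obs(): the state, without advancing time (a new reading comes with each control period).
- bot.read_camera(name): name is "scene" or "top"; returns a dict with "pixels" (480x640x3 uint8, red, green, blue), "depth" (480x640 float32, m along the optical axis (not along the pixel's ray), 0 where there is no reading), "fx", "fy", "cx", "cy" (pixels), "rvec" (rotation vector, rad) and "tvec" (3), from world to camera coordinates, as OpenCV has them. Camera axes: x right, y down, z forward; pixel columns grow to the right and rows downward; lengths in m; the calibration is good to about 2 mm. A picture is of the moment at which its call begins.
- bot.finish_job(): hands the job in, once; it reports no verdict.
The state is a dict: "clock": time; "joint_pos": joint angles; "qd": joint speeds; "effort": joint torques, N m; "ee_pos": TCP position; "tcp_rot": TCP orientation; "force": force on the tool from outside, world axes, zero at the start; "torque": the same for the moment, N m; "grip_width": opening from 0.0 (shut) to 1.0 (fully open).
Only numpy, scipy, OpenCV 4.12 (cv2) and the standard library are available. Lean on these libraries where they do the work, as an engineer would, in place of code of your own. Each camera call takes 0.05 s, during which the arm holds its last target. There are 200 camera calls.

## Task

The belt grinder has tripped. Lift the slow-closing metal hood of its speed console and stand the drilled steel block upright on the console under the hood's side wing, so that the hood stays well open by itself; then turn the knob under the hood anticlockwise right down to its end stop. After that reset the cutout beside the console by pushing its lever fully off (towards the robot) and then throwing it fully on; leave the hood propped and everything else on the bench where it lies.

Things in the scene. Friction and masses are not known exactly. Their poses are not given: they have to be found in the camera images.
- console: Grey fixed speed console, 137 (x) x 225 (y) x 50 mm high; flat top 50 mm above the bench. Origin at bench level; x from its front (robot side) to its rear, y to its left, z up; turned by up to 0.2 rad. It spans x -65 to +72, y -75 to +150 mm. The prop block goes on its top where the hood's wing lies when shut (y 60 to 140 mm).
- hood (a joint): Opening angle of the aluminium hood, rad: 0 shut, 1.75 at its stop. Shut it is a box, open below and behind, 130 (x) x 120 (y) x 62 mm high over the knob (console y -60 to 60 mm), with a flat wing on its left. A spring shuts it, a damper slows it: let go, it sinks at 0.02 to 0.06 rad/s; raising it at 0.3 rad/s takes about 5 N at the handle, more if faster.
- hood_hinge (a point): On the hood's hinge axis, in the middle of the hood's width: console x = +65 mm, y = 0, z = 50 mm; the axis runs along console y. The point turns with the hood.
- hood_wing (a point): Centre of the underside of the hood's wing, a flat plate 95 x 80 x 4 mm: console y 60 to 140 mm, from 5 to 100 mm from the hinge axis. Its underside lies in a plane through the hinge axis (flat on the console top when shut). A block of height h standing under it, its rear top edge d in front of the hinge axis, holds the hood at atan(h/d).
- hood_handle (a point): Centre of the hood's pull bar, a round bar along the hinge axis, 90 mm long, 11 mm thick, on two stand-offs 35 mm in front of the hood's front wall (68 mm free between them). Shut, it is 165 mm in front of the hinge axis and 35 mm above it, 85 mm above the bench, with only the bench below. It moves on an arc about the hinge; the point turns with the hood.
- block_mid (a point): Centre of the loose drilled steel setup block, 50 (its x) x 30 (its y) x 90 mm (z), about 0.65 kg, standing upright on the bench at the start. It stands firmly against the hood when its 50 mm side points along console x. On the console its centre is 95 mm above the bench.
- block: The same steel block; origin at the centre of its underside.
- knob_grip (a point): On the vertical axis of the speed knob, at the height to grip, 87 mm above the bench, at console x = -24 mm, y = 0 (89 mm in front of the hinge), hidden by the shut hood. Black bar grip 42 mm long, 14 mm thick, 32 mm high (from 64 to 94 mm above the bench) on a disc of 44 mm diameter. The bar lies along this point's x axis.
- knob (a joint): Knob angle, rad, growing clockwise seen from above; 0 is the anticlockwise end stop (lowest speed, bar along console x), 2.8 the other. Starts at 1.9 to 2.6. Friction about 0.04 N m.
- cutout: Thermal cutout, a fixed grey box 100 (x) x 75 (y) x 40 mm with a 70 x 50 x 25 mm switch block on top (to 65 mm above the bench). Origin at bench level under its centre; x points away from the robot side, it is turned by up to 0.3 rad. The lever pivots about its y axis at x = 0, 62 mm above the bench.
- lever (a joint): Lever angle, rad: 0 fully off, leaning to the cutout's -x (robot side) by 0.6 rad; 1.2 fully on, leaning as far to +x. Tripped, it starts about half-way (0.45 to 0.75). It stays where it is left; friction about 0.06 N m (1 N at the tip).
- lever_tip (a point): Centre of the 26 mm black ball at the lever's end, 65 mm from the pivot.
- blank: Dark wooden handle blank 120 x 38 x 28 mm lying on the bench. Bystander; origin at the centre of its underside.
- blade: Steel knife blade blank, about 240 mm long, 4 mm thick, lying flat. Bystander; origin at the centre of its underside.
- belt_roll: Roll of abrasive belt, ring of 100 mm diameter, 50 mm high. Bystander; origin at the centre of its underside.
- oil: Plain steel oil can, 60 mm diameter, 130 mm high. Bystander; origin at the centre of its underside.
- brush: Hand brush lying on the bench. Bystander; origin at the centre of its underside.
- driver: Screwdriver lying on the bench. Bystander; origin at the centre of its underside.
- scale: Thin wooden handle scale 110 x 35 x 10 mm lying flat. Bystander; origin at the centre of its underside.
Not all that is in view belongs to the job. What is shaped like the cutout but orange is not meant.

How it is judged:
By the outcome, as a careful person would: the job done as asked, in the order asked, and still so for the second after the job is handed in, with the robot touching nothing.
It also fails if it takes over 72 s, if anything falls off the work surface, if the arm or the gripper's body presses on something with over 40 N, if the wrist force passes 120 N, or if a joint passes its speed limit or range.

## Working session

There is one attempt and no reset: what is moved stays moved. The work goes in short steps, Python scripts to look and compute and a shell command to move; the robot and the scene stay as the last step left them, time stands still between calls to the robot, and variables do not carry over. Pictures are saved under pics/ and viewed, about 8 in all and at most 12, crops included, and the job is handed in when it is done.

```bash
ls; mkdir -p pics
cat > h.py <<'E'
import numpy as np,cv2
from rig import bot
def cam(n):
    c=bot.read_camera(n); c['R']=cv2.Rodrigues(np.array(c['rvec'],float))[0]; c['t']=np.array(c['tvec'],float).ravel(); return c
def world(c):
    v,u=np.mgrid[0:480,0:640]; d=c['depth']
    P=np.stack([(u-c['cx'])/c['fx']*d,(v-c['cy'])/c['fy']*d,d],-1)
    return (P-c['t'])@c['R']
def ray(c,u,v,z):
    r=np.array([(u-c['cx'])/c['fx'],(v-c['cy'])/c['fy'],1.])@c['R']; o=-c['t']@c['R']
    return o+r*(z-o[2])/r[2]
def save(c,n,crop=None):
    im=c['pixels'][:,:,::-1]
    if crop: a,b,e,f=crop; im=cv2.resize(im[b:f,a:e],None,fx=800/(e-a) if (e-a)*.75>=(f-b) else 600/(f-b),fy=800/(e-a) if (e-a)*.75>=(f-b) else 600/(f-b))
    cv2.imwrite('pics/'+n,im)
E
python3 - <<'E'
from h import *
for n in('scene','top'):
    c=cam(n); save(c,n+'0.png'); print(n,-c['t']@c['R'],c['fx'],(c['depth']>0).mean())
    np.savez(n+'0.npz',**{k:np.array(v) for k,v in c.items()})
print(bot.get_obs(),bot.tips_ahead)
E
```

```text
pics
scene [1.32528344 0.49131499 0.84584379] 458.58641601605655 0.9959765625
top [ 0.2465524  -0.01595957  1.47029818] 578.7237653849245 0.9958723958333333
{'clock': 0.1, 'joint_pos': array([ 1.11961769e+00,  2.77081931e-01, -2.77112284e-02,  1.26798597e+00,
        1.45452235e-05,  1.46739411e+00]), 'qd': array([ 0.00032181, -0.00171088,  0.00173402,  0.00051626,  0.00066329,
       -0.00021812]), 'effort': array([ 3.23065588e-04, -4.46711040e+01,  2.96127874e+01,  8.49711243e-03,
       -1.05955783e-04,  1.72079311e-06]), 'ee_pos': array([0.21273482, 0.58700815, 0.25527125]), 'tcp_rot': array([-2.78392040e-04,  1.73013146e-01,  9.84919016e-01, -9.51541545e-04]), 'force': array([ 0.02541848,  0.24134608, -0.20407535]), 'torque': array([-0.00558421,  0.00911739,  0.02055931]), 'grip_width': 1.000974744034921} 0.025
```

```bash
sleep 1
```

```text
(no output)
```

View pics/scene0.png

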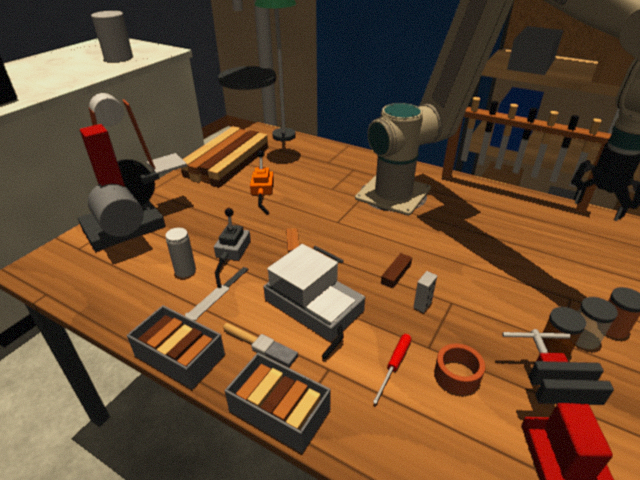

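View pics/top0.png

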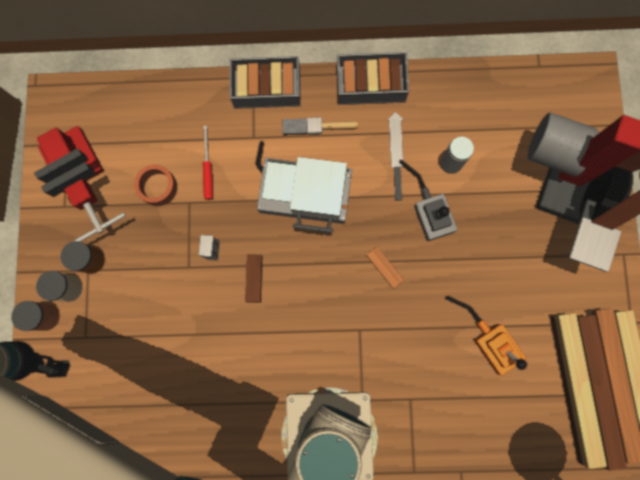

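The top view shows the shut hood at px (320,187), with the handle at (313,228) and the wing on the left at (278,183). The block is at (207,245), the grey cutout at (436,215) with its ball near (442,210), and the blank at (254,278). The scene view agrees.

```bash
cat >> h.py <<'E'
def rect(W,m):
    p=W[m][:,:2]; r=cv2.minAreaRect((p*1000).astype(np.float32)); return np.round(r[0],1),np.round(r[1],1),round(r[2],1),len(p)
E
python3 - <<'E'
from h import *
for n in('top','scene'):
    c=dict(np.load(n+'0.npz')); W=world(c); z=W[:,:,2]; x,y=W[:,:,0],W[:,:,1]
    if n=='top':
        def comp(zl,zh,px):
            m=((z>zl)&(z<zh)).astype(np.uint8); k,l=cv2.connectedComponents(cv2.morphologyEx(m,cv2.MORPH_OPEN,np.ones((3,3))))
            return l==l[px[1],px[0]]
        for nm,a in dict(hood=(.1,.13,(320,187)),wing=(.045,.062,(275,183)),block=(.08,.1,(207,243)),cut=(.032,.048,(452,228)),blank=(.02,.04,(254,278)),hand=(.07,.1,(313,229))).items():
            print(nm,z[a[2][1],a[2][0]],W[a[2][1],a[2][0]],rect(W,comp(*a)))
    else:
        def box(x0,x1,y0,y1,z0,z1): return (x>x0)&(x<x1)&(y>y0)&(y<y1)&(z>z0)&(z<z1)
        print(W[278,425],W[214,229],W[262,300])
    np.set_printoptions(precision=3,suppress=True)
c=dict(np.load('top0.npz'));W=world(c)
print('cut region z mm\n',(W[190:245:3,410:465:3,2]*1000).astype(int))
print('handle z\n',(W[205:240:2,285:345:4,2]*1000).astype(int))
c=dict(np.load('scene0.npz'));W=world(c)
print('scene block z\n',(W[265:315:4,405:445:3,2]*1000).astype(int))
E
```

```text
hood 0.1138763826406579 [0.5957822  0.00215968 0.11387638] (array([600.8,   6. ]), array([120.1, 132.9]), 80.5, 2621)
wing 0.059474067564493825 [0.62403414 0.1157984  0.05947407] (array([620.9, 111.8]), array([ 86.3, 138.6]), 82.5, 1657)
block 0.09449581991054802 [0.47082754 0.27974881 0.09449582] (array([465.9, 283.7]), array([31.4, 50.6]), 82.9, 272)
cut 0.03797220695440648 [ 0.49861511 -0.3236322   0.03797221] (array([ 530.1, -286.2]), array([100.4,  76.5]), 16.8, 491)
blank 0.029171577803656538 [0.38899845 0.17512848 0.02917158] (array([389.7, 177.1]), array([ 38.8, 116.8]), 87.4, 703)
hand 0.08761596364067382 [0.4982333  0.02248144 0.08761596] (array([505.3,  21. ]), array([96.9, 39.8]), 66.1, 229)
[0.471 0.281 0.091] [ 0.535 -0.278  0.128] [ 0.596 -0.003  0.112]
cut region z mm
 [[   0   -2    1    4   23   26   29    2    0   -4    1   -3    0   -3
    -4    3    7    0   -3]
 [   2    0   -5    0   -8   29   26   -3    1    1    5    2   -3    0
     2    0   -3    4    0]
 [  -2    0    0    2    4   28   28   22   -1   41   43   43    1    1
    -4    3   -2   -4   -2]
 [  
[... 2948 characters left out ...]
   -1   -6
     1]
 [  -3    1   -1    4   -4    2    1    3    1    1   -1    5   -2    1
     1]]
scene block z
 [[26 14  3  0  2  0  0 -1  0  0  3 -1  3 -1]
 [15  7  0  1  0  2  2  3 -1  2  2  3  2  0]
 [ 4  0  1  3  3  1  0 91 91 91  0  0  0  1]
 [ 0  1  3  2 -1  2 94 92 90 90 86  1  0  1]
 [ 3  3  0  2  0 91 91 93 89 88 73 -1 -2 -1]
 [ 4  0 -1  1 78 80 85 90 91 73 56  0 -3  3]
 [ 2 -1  1  0 66 71 73 78 75 54  1 -1  2  0]
 [ 1  1  0  0 52 57 62 66 55 36  1  1  1  0]
 [ 1  2  3  2 40 46 48 49 32 17  1  2  0  2]
 [ 1  1 -1 24 26 29 33 35 18  3  1  4  3  1]
 [ 2 -2  1 10 15 19 24 20  1  0  0  3  2  0]
 [ 0  3  2  2  0  9 12  0  0  3 -1  1  0  0]
 [ 1  2  2 -1  1  4  0  0  0  3  2  3  0  0]]
```

```bash
cat >> h.py <<'E'
from scipy.spatial.transform import Rotation as Rn
def shift(x,y,z,yaw=None):
    """tool-frame shift mm, spin deg to bring TCP to x,y,z with jaw axis at yaw deg (mod 180)"""
    o=bot.get_obs(); q=o['tcp_rot']; R=Rn.from_quat(np.r_[q[1:],q[0]]).as_matrix()
    d=(np.array([x,y,z])-o['ee_pos'])@R*1000; yw=np.degrees(np.arctan2(R[1,1],R[0,1]))
    s=None if yaw is None else [round((yw-yaw+90)%180-90,1)]
    print('shift',np.round(d,1),'spin',s,'(or +-180) yaw',round(yw,1),'j6',round(o['joint_pos'][5],2),'t',round(o['clock'],2),'F',np.round(o['force'],1),'T',np.round(o['torque'],2),'w',round(o['grip_width'],3),'p',np.round(o['ee_pos'],4))
E
python3 - <<'E'
from h import *
np.set_printoptions(precision=4,suppress=True)
c=dict(np.load('top0.npz'));W=world(c);z=W[:,:,2];x,y=W[:,:,0],W[:,:,1]
def lab(m,px):
    k,l=cv2.connectedComponents(m.astype(np.uint8)); return l==l[px[1],px[0]]
# handle bar: dark pixels with z 75..100 and well in front of hood
g=c['pixels'].max(2)
m=(z>.075)&(z<.1)&(x>.48)&(x<.53)&(y>-.06)&(y<.1)&(g<110)
p=W[m]; vx,vy,x0,y0=cv2.fitLine((p[:,:2]*1000).astype(np.float32),cv2.DIST_HUBER,0,.01,.01).ravel()
print('bar',len(p),x0,y0,np.degrees(np.arctan2(vy,vx)),p[:,1].min(),p[:,1].max(),p.mean(0))
# hood bright top, edges from rays at z=.112
gm=(c['pixels'].min(2)>150).astype(np.uint8)
hm=(z>.1)&(z<.125)&(x>.5)&(x<.7)&(abs(y)<.1)
def rr(mask,zz):
    cs,_=cv2.findContours(mask.astype(np.uint8),cv2.RETR_EXTERNAL,cv2.CHAIN_APPROX_NONE); k=max(cs,key=cv2.contourArea)[:,0]
    q=np.array([ray(c,u,v,zz)[:2] for u,v in k]); r=cv2.minAreaRect((q*1000).astype(np.float32)); return r
print('hood',rr(hm,.112)); 
a=(x>.5)&(x<.75)&(abs(y)<.2)
con=(z>.035)&(z<.125)&(x>.53)&(x<.7)&(y>-.09)&(y<.18)
print('console foot',rr(con&(z<.07),.05))
# lever ball
b=(z>.115)&(z<.16)&(x>.45)&(x<.62)&(y>-.36)&(y<-.22); print('ball',W[b].mean(0),b.sum())
cm=(z>.03)&(z<.08)&(x>.45)&(x<.6)&(y>-.36)&(y<-.22)
sw=(z>.055)&(z<.08)&(x>.45)&(x<.6)&(y>-.36)&(y<-.22)
print('switch',rr(cv2.morphologyEx(sw.astype(np.uint8),cv2.MORPH_OPEN,np.ones((4,4))),.065)); print('cutbox',rr(cv2.morphologyEx(cm.astype(np.uint8),cv2.MORPH_OPEN,np.ones((4,4))),.04))
bm=(z>.08)&(z<.105)&(x>.4)&(x<.53)&(y>.23)&(y<.33); print('block',rr(bm,.09))
shift(.502,.0225,.256,-9.5)
E
```

```text
bar 251 503.3701 24.460999 83.54149 -0.03927901182461138 0.0709965098698053 [0.5065 0.0166 0.089 ]
hood ((598.650390625, 6.1792755126953125), (120.00489044189453, 133.17413330078125), 80.64791107177734)
console foot ((618.12890625, 108.9825439453125), (101.62796020507812, 146.5757598876953), 86.5183334350586)
ball [ 0.5224 -0.2867  0.1355] 97
switch ((526.60595703125, -287.7203369140625), (70.83330535888672, 51.39646530151367), 17.240581512451172)
cutbox ((526.1138916015625, -287.81121826171875), (100.64604187011719, 76.47116088867188), 16.805994033813477)
block ((465.5948486328125, 282.48541259765625), (32.3809928894043, 50.72888946533203), 84.01359558105469)
shift [-464.3 -432.1    0. ] spin [np.float64(79.6)] (or +-180) yaw 70.1 j6 1.47 t 0.1 F [ 0.   0.2 -0.2] T [-0.01  0.01  0.02] w 1.001 p [0.2127 0.587  0.2553]
```

```bash
python3 -m pendant '[[[-37,-16,0,0],[-74,-38,0,7],[-104,-66,0,14],[-134,-94,0,21],[-164,-122,0,28]]]' -0.35; python3 -c "
from h import *
shift(.501,.0223,.17,-9.4)"
```

```text
clock: 0.52
ee_pos: [0.3259, 0.4151, 0.2557]
tcp_rot: [-0.0, 0.409, 0.913, -0.001]
force: [0.7, -0.2, 0.2]
grip_width: 0.324
shift [-409.6 -130.9   85.9] spin [np.float64(51.2)] (or +-180) yaw 41.8 j6 1.62 t 0.52 F [ 0.7 -0.2  0.2] T [ 0.   -0.07  0.06] w 0.324 p [0.3259 0.4151 0.2557]
```

```bash
python3 -m pendant '[[[-37,-12,5,7],[-74,-24,10,14],[-111,-36,15,21],[-148,-48,20,28],[-185,-60,25,35]]]'; python3 -c "
from h import *
shift(.501,.0223,.17,-9.4)"
```

```text
clock: 0.93
ee_pos: [0.4051, 0.2376, 0.2308]
tcp_rot: [-0.0, 0.664, 0.747, -0.0]
force: [1.1, -0.0, 0.1]
grip_width: 0.325
shift [-225.    70.    60.8] spin [np.float64(16.1)] (or +-180) yaw 6.7 j6 1.85 t 0.93 F [ 1.1 -0.   0.1] T [ 0.01 -0.04 -0.03] w 0.325 p [0.4051 0.2376 0.2308]
```

```bash
python3 -m pendant '[[[-38,12,8,6],[-76,24,18,12],[-114,36,28,16],[-152,47,38,16],[-190,59,48,16]]]'; python3 -m pendant '[[[-20,20,10,0],[-20,20,10,0]]]' ; python3 -c "
from h import *
shift(.501,.0223,.091,-9.4)
c=cam('top'); save(c,'t1.png',(220,130,420,280))"
```

```text
clock: 1.35
ee_pos: [0.4869, 0.0562, 0.1826]
tcp_rot: [-0.0, 0.76, 0.65, -0.0]
force: [0.8, 0.4, -0.6]
grip_width: 0.326
clock: 1.52
ee_pos: [0.5053, 0.0312, 0.1714]
tcp_rot: [0.0, 0.762, 0.648, -0.001]
force: [0.5, -0.4, -0.1]
grip_width: 0.326
shift [-9.4 -2.8 80.4] spin [np.float64(0.1)] (or +-180) yaw -9.3 j6 1.67 t 1.52 F [ 0.5 -0.4 -0.1] T [-0.05 -0.02  0.03] w 0.326 p [0.5053 0.0312 0.1714]
```

```bash
python3 -m pendant '[[[-9,-3,0,0],[-9,-3,25,0],[-9,-3,45,0],[-9,-3,65,0],[-9,-3,79,0]]]'; python3 -c "
from h import *
shift(.501,.0223,.091,-9.4)
c=cam('scene'); save(c,'s1.png',(200,180,420,345))"
```

```text
clock: 1.98
ee_pos: [0.4972, 0.0278, 0.0931]
tcp_rot: [-0.001, 0.759, 0.651, -0.001]
force: [-0.5, 0.6, 0.6]
grip_width: 0.327
shift [-4.9  4.6  2.1] spin [np.float64(0.6)] (or +-180) yaw -8.8 j6 1.65 t 1.98 F [-0.5  0.6  0.6] T [0.   0.02 0.03] w 0.327 p [0.4972 0.0278 0.0931]
```

View pics/s1.png

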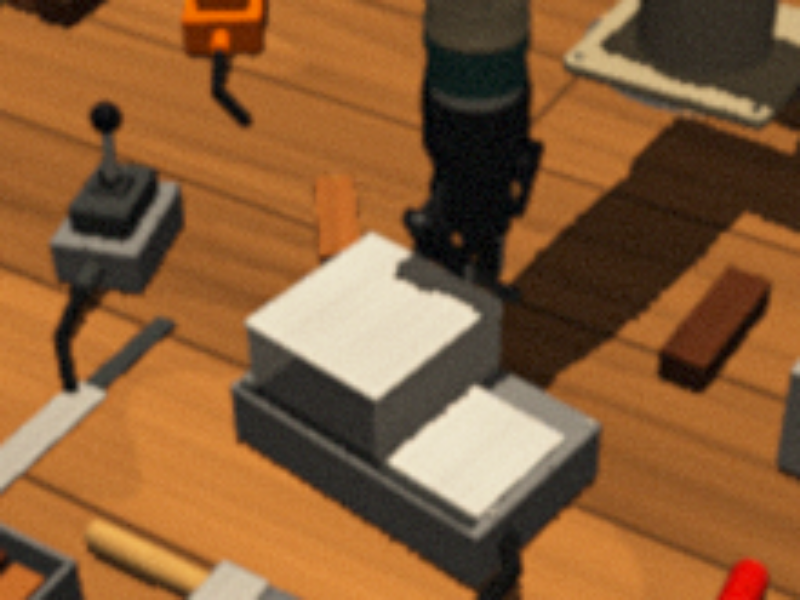

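Picture 3 shows the fingers down over the bar just behind the hood, around crop px (470,250), with no contact force. I'll centre the jaws and close.

```bash
python3 -m pendant '[[[-3,3,2,0],[-3,3,2,0]]]'; python3 -m pendant '[[[0,0,0,0],[0,0,0,0],[0,0,0,0],[0,0,0,0]]]' -1; python3 -c "
from h import *
shift(.501,.0223,.091,-9.4)"
```

```text
clock: 2.2
ee_pos: [0.4973, 0.0258, 0.0919]
tcp_rot: [-0.005, 0.759, 0.651, -0.002]
force: [-7.1, 4.0, 3.8]
grip_width: 0.329
clock: 2.53
ee_pos: [0.5021, 0.0239, 0.0931]
tcp_rot: [-0.0, 0.76, 0.65, 0.001]
force: [-0.7, 1.9, 1.2]
grip_width: 0.103
shift [-1.8 -0.8  2.1] spin [np.float64(0.5)] (or +-180) yaw -8.9 j6 1.64 t 2.53 F [-0.7  1.9  1.2] T [ 0.51  0.3  -0.05] w 0.103 p [0.5021 0.0239 0.0931]
```

```bash
python3 -c "
import numpy as np
f=lambda t:np.array([-168.7*np.cos(.209+t),-168.7*np.sin(.209+t)])
for k in range(0,38,5):
  print(round(k*.045,3),[[int(a) for a in np.round(f((k+i)*.045)-f(k*.045))] for i in range(1,6)])"
```

```text
0.0 [[2, -7], [4, -15], [6, -22], [9, -29], [12, -36]]
0.225 [[3, -7], [7, -13], [11, -20], [15, -26], [20, -32]]
0.45 [[5, -6], [10, -12], [15, -17], [21, -22], [26, -27]]
0.675 [[6, -5], [12, -9], [19, -13], [25, -17], [32, -21]]
0.9 [[7, -3], [14, -6], [21, -9], [28, -11], [36, -13]]
1.125 [[7, -2], [15, -3], [22, -4], [30, -4], [38, -5]]
1.35 [[8, 0], [15, 1], [23, 1], [30, 2], [38, 4]]
1.575 [[7, 2], [15, 4], [22, 6], [29, 9], [36, 12]]
```

```bash
python3 -m pendant '[[[0,2,-7,0],[0,4,-15,0],[0,6,-22,0],[0,9,-29,0],[0,12,-36,0]]]'; python3 -m pendant '[[[0,3,-7,0],[0,7,-13,0],[0,11,-20,0],[0,15,-26,0],[0,20,-32,0]]]'; python3 -c "
from h import *
shift(.501,.0223,.091,-9.4)"
```

```text
clock: 2.95
ee_pos: [0.5129, 0.022, 0.1282]
tcp_rot: [-0.001, 0.76, 0.65, -0.0]
force: [1.9, 4.7, -11.6]
grip_width: 0.102
clock: 3.37
ee_pos: [0.5306, 0.0191, 0.1602]
tcp_rot: [-0.003, 0.76, 0.65, -0.002]
force: [-5.4, 5.5, -6.8]
grip_width: 0.102
shift [ -1.5 -29.3  69.4] spin [np.float64(0.5)] (or +-180) yaw -8.9 j6 1.64 t 3.37 F [-5.4  5.5 -6.8] T [ 1.13  1.34 -0.15] w 0.102 p [0.5306 0.0191 0.1602]
```

Following the arc with modest forces; continuing.

```bash
python3 -m pendant '[[[0,5,-6,0],[0,10,-12,0],[0,15,-17,0],[0,21,-22,0],[0,26,-27,0]]]'; python3 -m pendant '[[[0,6,-5,0],[0,12,-9,0],[0,19,-13,0],[0,25,-17,0],[0,32,-21,0]]]';python3 -c "
from h import *
shift(.501,.0223,.091,-9.4)"
```

```text
clock: 3.78
ee_pos: [0.5536, 0.0153, 0.1869]
tcp_rot: [-0.005, 0.76, 0.65, -0.004]
force: [-9.4, 4.9, -0.9]
grip_width: 0.101
clock: 4.2
ee_pos: [0.5839, 0.0103, 0.2098]
tcp_rot: [-0.005, 0.76, 0.65, -0.005]
force: [-18.3, 5.2, 9.1]
grip_width: 0.101
shift [ -0.9 -82.  120. ] spin [np.float64(0.5)] (or +-180) yaw -8.9 j6 1.63 t 4.2 F [-18.3   5.2   9.1] T [ 1.11  3.89 -0.1 ] w 0.101 p [0.5839 0.0103 0.2098]
```

```bash
python3 -m pendant '[[[0,5,-5,0],[0,12,-8,0],[0,19,-11,0],[0,26,-13,0],[0,34,-16,0]]]'; python3 -c "
from h import *
shift(.501,.0223,.091,-9.4)"
```

```text
clock: 4.62
ee_pos: [0.6197, 0.0045, 0.2261]
tcp_rot: [-0.003, 0.76, 0.65, -0.004]
force: [-12.0, 3.9, 2.4]
grip_width: 0.099
shift [  -0.5 -118.8  136.3] spin [np.float64(0.5)] (or +-180) yaw -8.9 j6 1.63 t 4.62 F [-12.    3.9   2.4] T [ 0.81  3.01 -0.18] w 0.099 p [0.6197 0.0045 0.2261]
```

```bash
python3 -m pendant '[[[0,7,-3,0],[0,14,-4,0],[0,22,-5,0],[0,30,-5,0],[0,38,-6,0]]]'; python3 -m pendant '[[[0,8,0,0],[0,15,0,0],[0,23,1,0],[0,30,1,0],[0,38,3,0]]]'; python3 -c "
from h import *
shift(.501,.0223,.091,-9.4)"
```

```text
clock: 5.03
ee_pos: [0.6592, -0.0021, 0.2338]
tcp_rot: [-0.001, 0.76, 0.65, -0.002]
force: [-9.2, 2.6, 6.3]
grip_width: 0.098
clock: 5.45
ee_pos: [0.6976, -0.0084, 0.2315]
tcp_rot: [0.0, 0.76, 0.65, -0.002]
force: [-8.6, 1.2, 10.1]
grip_width: 0.094
shift [   0.2 -198.7  141. ] spin [np.float64(0.5)] (or +-180) yaw -8.9 j6 1.62 t 5.45 F [-8.6  1.2 10.1] T [ 0.44  2.55 -0.11] w 0.094 p [ 0.6976 -0.0084  0.2315]
```

```bash
python3 -m pendant '[[[0,7,1,0],[0,14,3,0],[0,20,5,0],[0,20,5,0]]]'; python3 -c "
from h import *
shift(.4655,.283,.24,83.5)
c=cam('top'); W=world(c); save(c,'t2.png',(200,100,440,280))
c=cam('scene'); save(c,'s2.png',(220,120,440,285)); W=world(c)
import os; a=cv2.imread('pics/t2.png');b=cv2.imread('pics/s2.png'); b=cv2.resize(b,(400,300));a=cv2.resize(a,(400,300)); cv2.imwrite('pics/m2.png',np.hstack([a,b]))"
```

```text
clock: 5.78
ee_pos: [0.7204, -0.0122, 0.2262]
tcp_rot: [0.002, 0.76, 0.65, 0.0]
force: [-1.5, -0.2, 4.8]
grip_width: 0.095
shift [ 251.8 -297.7  -15.6] spin [np.float64(87.5)] (or +-180) yaw -9.0 j6 1.62 t 5.78 F [-1.5 -0.2  4.8] T [ 0.06  0.6  -0.08] w 0.095 p [ 0.7204 -0.0122  0.2262]
```

View pics/m2.png

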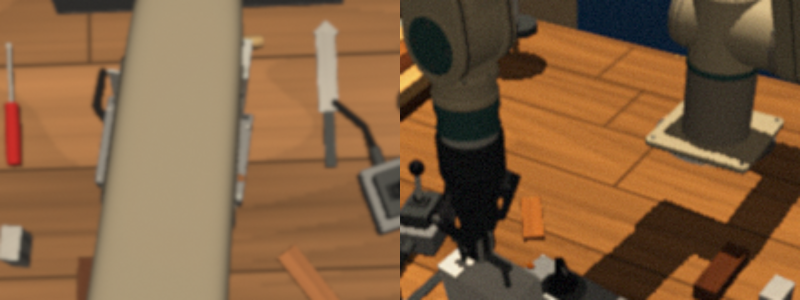

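Picture 4: the hood stands open under the gripper, mostly hidden by the arm, and the bench is otherwise unchanged. I'll release it and go for the block.

```bash
python3 -m pendant '[[[0,0,0,0],[0,0,0,0],[0,0,-15,0],[0,0,-50,0],[15,-18,-70,-7]]]' -0.4; python3 -c "
from h import *
shift(.4655,.283,.24,83.5)"
```

```text
clock: 6.3
ee_pos: [0.706, 0.004, 0.2936]
tcp_rot: [0.002, 0.719, 0.695, 0.0]
force: [1.2, -0.1, 1.0]
grip_width: 0.3
shift [ 270.6 -250.3   52.1] spin [np.float64(-85.5)] (or +-180) yaw -2.0 j6 1.52 t 6.3 F [ 1.2 -0.1  1. ] T [ 0.04 -0.09  0.05] w 0.3 p [0.706  0.004  0.2936]
```

```bash
python3 -m pendant '[[[28,-26,0,-7],[57,-53,10,-14],[85,-79,20,-21],[113,-105,30,-28],[141,-131,40,-35]]]' 0.3; python3 -c "
from h import *
shift(.4655,.283,.15,83.5)"
```

```text
clock: 6.72
ee_pos: [0.5764, 0.153, 0.2521]
tcp_rot: [0.001, 0.474, 0.88, -0.0]
force: [-0.3, 0.8, 0.6]
grip_width: 0.654
shift [169.7 -21.1 101.9] spin [np.float64(-50.1)] (or +-180) yaw 33.4 j6 1.14 t 6.72 F [-0.3  0.8  0.6] T [ 0.07  0.   -0.  ] w 0.654 p [0.5764 0.153  0.2521]
```

```bash
python3 -m pendant '[[[36,-4,14,-7],[72,-8,28,-14],[107,-13,45,-21],[140,-17,60,-28],[170,-21,75,-35]]]' ; python3 -c "
from h import *
shift(.4655,.283,.063,83.5)"
```

```text
clock: 7.13
ee_pos: [0.4657, 0.2843, 0.1768]
tcp_rot: [0.0, 0.187, 0.982, -0.0]
force: [-0.8, 0.8, -0.8]
grip_width: 0.648
shift [ -0.2  -1.3 113.8] spin [np.float64(-15.0)] (or +-180) yaw 68.5 j6 0.81 t 7.13 F [-0.8  0.8 -0.8] T [ 0.06 -0.07 -0.01] w 0.648 p [0.4657 0.2843 0.1768]
```

```bash
python3 -m pendant '[[[0,-1,20,-7],[0,-1,42,-14],[0,-1,65,-15],[0,-1,95,-15],[0,-1,113,-15]]]'; python3 -m pendant '[[[0,0,0,0],[0,0,0,0],[0,0,0,0]]]' -1; python3 -c "
from h import *
shift(.4655,.283,.063,83.5)"
```

```text
clock: 7.55
ee_pos: [0.4656, 0.2817, 0.0621]
tcp_rot: [-0.001, 0.06, 0.998, -0.001]
force: [-0.3, -0.2, -0.7]
grip_width: 0.653
clock: 7.8
ee_pos: [0.4671, 0.2824, 0.0648]
tcp_rot: [0.0, 0.06, 0.998, -0.0]
force: [1.0, -0.3, -5.2]
grip_width: 0.346
shift [1.6 0.5 1.8] spin [np.float64(-0.4)] (or +-180) yaw 83.1 j6 0.55 t 7.8 F [ 1.  -0.3 -5.2] T [-0.03 -0.07 -0.  ] w 0.346 p [0.4671 0.2824 0.0648]
```

```bash
python3 -m pendant '[[[0,0,-15,0],[0,0,-50,0],[0,0,-90,2]]]'; python3 -c "
from h import *
shift(.587,.1125,.135,80.6)
c=cam('top'); save(c,'t3.png',(220,100,420,250)); W=world(c)
np.savez('t3.npz',**{k:np.array(v) for k,v in c.items()})
p=W[100:230,240:370].reshape(-1,3); R=np.array([[.9866,-.1633],[.1633,.9866]])
q=(p[:,:2]-[.5997,.006])@np.array([[.9866,.1633],[-.1633,.9866]]).T.T if 0 else np.c_[(p[:,0]-.5997)*.9866-(p[:,1]-.006)*.1633,(p[:,0]-.5997)*.1633+(p[:,1]-.006)*.9866]
for a,b in ((70,130),(-50,50)):
  m=(q[:,1]*1000>a)&(q[:,1]*1000<b)&(p[:,2]>.09)&(p[:,2]<.3); print(a,b,m.sum(),[(zz,np.round(np.median(q[m&(abs(p[:,2]-zz)<.01),0])*1000)) for zz in (.1,.12,.14,.16,.18,.2,.22) if (m&(abs(p[:,2]-zz)<.01)).sum()>3])
"
```

```text
clock: 8.05
ee_pos: [0.4641, 0.2808, 0.1531]
tcp_rot: [-0.003, 0.078, 0.997, -0.002]
force: [0.5, 0.6, -5.9]
grip_width: 0.345
shift [-147.8 -147.    17.9] spin [np.float64(0.4)] (or +-180) yaw 81.0 j6 0.58 t 8.05 F [ 0.5  0.6 -5.9] T [ 0.11 -0.16 -0.  ] w 0.345 p [0.4641 0.2808 0.1531]
70 130 264 [(0.1, np.float64(70.0)), (0.12, np.float64(72.0)), (0.14, np.float64(74.0)), (0.16, np.float64(75.0))]
-50 50 1123 [(0.1, np.float64(-24.0)), (0.18, np.float64(101.0)), (0.2, np.float64(110.0)), (0.22, np.float64(113.0))]
```

View pics/t3.png

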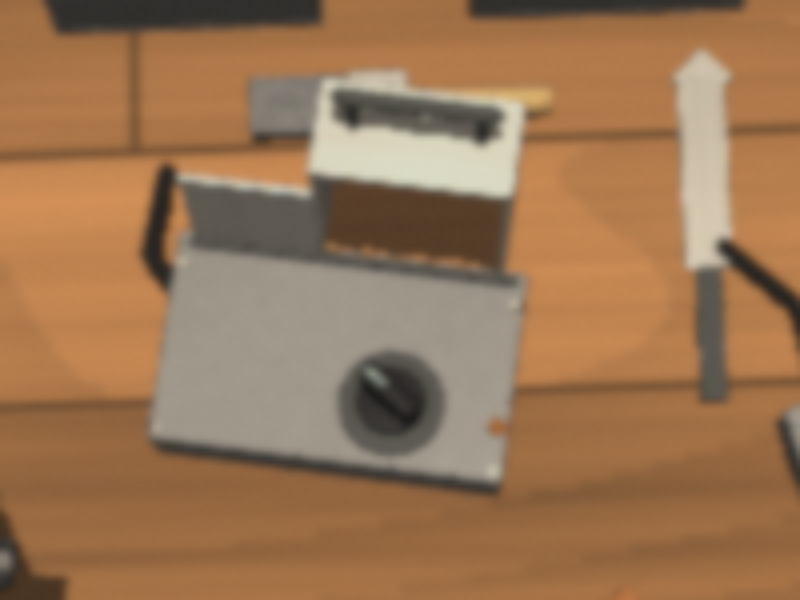

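Picture 5: the hood is just past vertical, with the wing upright at crop (250,210). The console top is fully visible and the knob is at crop (390,400), its bar running from upper left to lower right, which puts it about 2.2 rad from the stop. I'll measure these while the arm is clear.

Run:
```python
from h import *
np.set_printoptions(precision=4,suppress=True)
c=dict(np.load('t3.npz'));W=world(c);x,y,z=W[...,0],W[...,1],W[...,2]
m=(z>.03)&(z<.1)&(x>.5)&(x<.72)&(y>-.12)&(y<.19)
m=cv2.morphologyEx(m.astype(np.uint8),cv2.MORPH_OPEN,np.ones((5,5)))
cs,_=cv2.findContours(m,0,cv2.CHAIN_APPROX_NONE);k=max(cs,key=cv2.contourArea)[:,0]
q=np.array([ray(c,u,v,.05)[:2] for u,v in k]);r=cv2.minAreaRect((q*1000).astype(np.float32));print(r);print(cv2.boxPoints(r))
# front edge fit: the lowest pixel per column
cols=[(u,k[k[:,0]==u][:,1].max()) for u in range(262,342)]
f=np.array([ray(c,u,v+.5,.04)[:2] for u,v in cols])*1000
vx,vy,a,b=cv2.fitLine(f.astype(np.float32),cv2.DIST_HUBER,0,.01,.01).ravel();print('front',a,b,np.degrees(np.arctan2(vy,vx))%180)
# knob: dark disc
g=c['pixels'].max(2); d=(g<85)&(x>.53)&(x<.65)&(y>-.05)&(y<.06)
n,l,s,ce=cv2.connectedComponentsWithStats(d.astype(np.uint8)); i=1+s[1:,4].argmax(); print(s[i],ce[i],'disc',ray(c,*ce[i],.064))
bar=(z>.08)&(z<.105)&(x>.53)&(x<.65)&(y>-.05)&(y<.06)
p=W[bar]; pp=np.array([ray(c,u,v,.094)[:2] for v,u in np.argwhere(bar)]);print('bar',bar.sum(),pp.mean(0),cv2.minAreaRect((pp*1000).astype(np.float32)))
vx,vy,a,b=cv2.fitLine((pp*1000).astype(np.float32),cv2.DIST_HUBER,0,.01,.01).ravel();print(np.degrees(np.arctan2(vy,vx)))
```

```text
((613.9361572265625, 41.53852844238281), (224.58004760742188, 152.55093383789062), 80.55804443359375)
[[520.273  -56.7174]
 [670.7573 -81.7431]
 [707.5993 139.7944]
 [557.1151 164.8201]]
front 540.541 51.84306 80.51092
[308 190  20  20 297] [317.4108 199.6936] disc [0.5763 0.0102 0.064 ]
bar 111 [0.5746 0.0096] ((574.44921875, 9.612659454345703), (42.572845458984375, 15.805888175964355), 47.666236877441406)
46.894882
```

```bash
python3 -m pendant '[[[-28,-28,-8,0],[-56,-56,-8,0],[-84,-84,-8,0],[-112,-112,0,0],[-138,-138,8,0]]]'; python3 -c "
from h import *
shift(.629,.1057,.12,80.55)"
```

```text
clock: 8.52
ee_pos: [0.5838, 0.1226, 0.148]
tcp_rot: [0.002, 0.078, 0.997, -0.0]
force: [0.5, 0.8, -6.7]
grip_width: 0.34
shift [-47.2  -9.7  28.2] spin [np.float64(0.5)] (or +-180) yaw 81.1 j6 0.25 t 8.52 F [ 0.5  0.8 -6.7] T [ 0.05 -0.08  0.02] w 0.34 p [0.5838 0.1226 0.148 ]
```

```bash
python3 -m pendant '[[[-15,-4,6,0],[-30,-7,14,0.5],[-42,-10,22,0.5],[-46,-10,27,0.5],[-46,-10,27,0.5]]]'; python3 -c "
from h import *
shift(.629,.1057,.113,80.55)"
```

```text
clock: 8.93
ee_pos: [0.6254, 0.1073, 0.118]
tcp_rot: [-0.001, 0.082, 0.997, -0.0]
force: [-0.5, -0.5, -7.0]
grip_width: 0.346
shift [-3.8 -1.   5. ] spin [np.float64(0.0)] (or +-180) yaw 80.6 j6 0.23 t 8.93 F [-0.5 -0.5 -7. ] T [ 0.01  0.11 -0.03] w 0.346 p [0.6254 0.1073 0.118 ]
```

```bash
python3 -m pendant '[[[-3,-1,2,0],[-3,-1,4,0],[-3,-1,4,0]]]'; python3 -c "
from h import *
shift(.629,.1057,.113,80.55)"
```

```text
clock: 9.18
ee_pos: [0.6276, 0.1067, 0.1152]
tcp_rot: [-0.0, 0.082, 0.997, -0.0]
force: [0.7, -0.6, -7.4]
grip_width: 0.339
shift [-1.5 -0.7  2.2] spin [np.float64(0.1)] (or +-180) yaw 80.6 j6 0.23 t 9.18 F [ 0.7 -0.6 -7.4] T [ 0.   -0.01  0.03] w 0.339 p [0.6276 0.1067 0.1152]
```

```bash
python3 -m pendant '[[[-1,0,1,0],[-1,0,2,0],[-1,0,2,0]]]'; python3 -c "
from h import *
shift(.629,.1057,.113,80.55)"
```

```text
clock: 9.43
ee_pos: [0.6293, 0.1063, 0.114]
tcp_rot: [0.0, 0.082, 0.997, 0.0]
force: [-0.8, 1.4, -2.6]
grip_width: 0.346
shift [ 0.2 -0.7  1. ] spin [np.float64(0.1)] (or +-180) yaw 80.6 j6 0.23 t 9.43 F [-0.8  1.4 -2.6] T [ 0.14  0.26 -0.04] w 0.346 p [0.6293 0.1063 0.114 ]
```

```bash
python3 -m pendant '[[[0,0,0,0],[0,0,0,0],[0,0,0,0]]]' 0.1; python3 -m pendant '[[[0,0,-10,0],[0,0,-35,0],[0,0,-70,0],[0,0,-100,0],[30,0,-120,0]]]'; python3 -c "
from h import *
shift(.5,.3,.25,80)"
```

```text
clock: 9.68
ee_pos: [0.6306, 0.106, 0.1147]
tcp_rot: [0.002, 0.082, 0.997, 0.0]
force: [0.8, -0.1, -0.4]
grip_width: 0.548
clock: 10.1
ee_pos: [0.606, 0.1102, 0.2385]
tcp_rot: [0.006, 0.083, 0.997, 0.001]
force: [1.0, 0.3, 1.1]
grip_width: 0.546
shift [135.9 169.7 -12.7] spin [np.float64(0.5)] (or +-180) yaw 80.5 j6 0.24 t 10.1 F [1.  0.3 1.1] T [ 0.03 -0.11 -0.01] w 0.546 p [0.606  0.1102 0.2385]
```

```bash
python3 -m pendant '[[[30,10,0,7],[60,25,0,14],[90,45,0,21],[110,60,0,28],[130,80,0,35]]]'; python3 -m pendant '[[[0,0,0,7],[0,0,0,14],[0,0,0,21],[0,0,0,28],[0,0,0,35]]]';  python3 -m pendant '[[[0,0,0,7],[0,0,0,14],[0,0,0,21],[0,0,0,28],[0,0,0,35]]]';python3 -m pendant '[[[0,0,0,7],[0,0,0,14],[0,0,0,18],[0,0,0,18],[0,0,0,18]]]'; python3 -c "
from h import *
shift(.575,.0098,.2,-43)
c=cam('top'); save(c,'t4.png',(220,100,420,250)); np.savez('t4.npz',**{k:np.array(v) for k,v in c.items()})
c=cam('scene'); save(c,'s4.png',(220,180,420,330)); np.savez('s4.npz',**{k:np.array(v) for k,v in c.items()})
a=cv2.imread('pics/t4.png');b=cv2.imread('pics/s4.png');cv2.imwrite('pics/m4.png',np.hstack([cv2.resize(a,(400,300)),cv2.resize(b,(400,300))]))"
```

```text
clock: 10.52
ee_pos: [0.4835, 0.2114, 0.2348]
tcp_rot: [0.001, 0.381, 0.925, 0.0]
force: [1.0, 0.5, -0.3]
grip_width: 0.55
clock: 10.93
ee_pos: [0.485, 0.2113, 0.2348]
tcp_rot: [0.001, 0.641, 0.767, 0.001]
force: [-0.3, -0.2, -0.5]
grip_width: 0.549
clock: 11.35
ee_pos: [0.4851, 0.2111, 0.2347]
tcp_rot: [0.0, 0.842, 0.539, 0.001]
force: [-1.1, -0.7, 0.6]
grip_width: 0.55
clock: 11.77
ee_pos: [0.485, 0.2111, 0.2343]
tcp_rot: [0.0, 0.915, 0.404, 0.001]
force: [-0.3, -0.4, -0.7]
grip_width: 0.554
shift [-88.3 202.1  34.4] spin [np.float64(0.7)] (or +-180) yaw -42.3 j6 2.6 t 11.77 F [-0.3 -0.4 -0.7] T [-0.06 -0.01 -0.01] w 0.554 p [0.485  0.2111 0.2343]
```

View pics/m4.png

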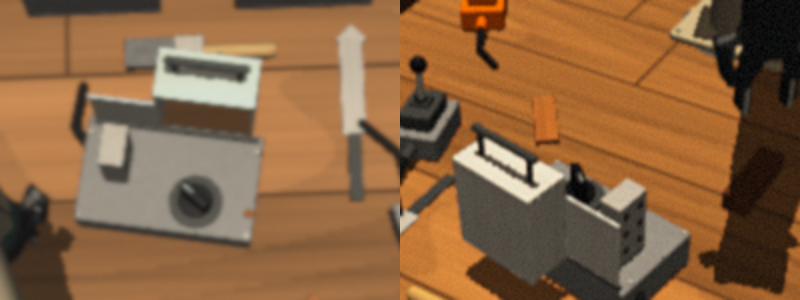

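Picture 6: the block stands upright on the console in front of the upright wing, at left crop (112,145). The hood is still sinking towards it. I'll measure the sink rate.

```bash
cat >> h.py <<'E'
def hood(c):
    W=world(c); yw=np.radians(-9.45); d=W-[.5997,.006,0]
    X=d[...,0]*np.cos(yw)+d[...,1]*np.sin(yw); Y=-d[...,0]*np.sin(yw)+d[...,1]*np.cos(yw)
    m=(abs(Y)<.055)&(W[...,2]>.165)&(W[...,2]<.195)&(X>-.03)&(X<.16)&(c['pixels'].min(2)>110)
    f,u=65-X[m]*1000,W[...,2][m]*1000-50
    s=np.polyfit(f,u,1)[0] if m.sum()>20 else 0
    # wall plane r=130: f cos t+u sin t=130 -> slope du/df=-cot t
    b=(abs(X-.012)<.06)&(abs(Y-.103)<.05)&(W[...,2]>.13)&(W[...,2]<.15)
    return m.sum(),np.pi/2-np.arctan(-s),np.median(f),np.median(u),'block top c',np.round([X[b].mean(),Y[b].mean(),np.ptp(X[b])],4)
E
python3 -c "
from h import *
for n in('t3','t4'): print(hood(dict(np.load(n+'.npz'))))"
```

```text
(np.int64(776), np.float64(1.654947625583324), np.float64(-33.04100745564581), np.float64(127.92264470964804), 'block top c', array([0.071 , 0.0984, 0.0019]))
(np.int64(841), np.float64(1.564943262708042), np.float64(-21.88780951263726), np.float64(130.5852756406615), 'block top c', array([0.0267, 0.1006, 0.0842]))
```

```bash
cat >> h.py <<'E'
def con(X,Y): 
    a=np.radians(-9.45); return .5997+(X*np.cos(a)-Y*np.sin(a))/1000,.006+(X*np.sin(a)+Y*np.cos(a))/1000
E
python3 -c "
from h import *
c=dict(np.load('t4.npz'));W=world(c)
m=(W[...,2]>.132)&(W[...,2]<.15)&(W[...,0]>.58)&(W[...,0]<.68)&(W[...,1]>.07)&(W[...,1]<.15)&(c['pixels'].max(2)>100)
print(rect(W,cv2.morphologyEx(m.astype(np.uint8),cv2.MORPH_OPEN,np.ones((3,3)))>0)); print(con(13,103))
shift(*con(-45,103),.2,-9.45)"
```

```text
(array([629.3, 104.8]), array([30.7, 50.5]), 82.1, 264)
(np.float64(0.6294348255398874), np.float64(0.10546778448378383))
shift [-12.2 129.3  34. ] spin [np.float64(-32.9)] (or +-180) yaw -42.3 j6 2.6 t 11.87 F [-0.1 -0.4  0.1] T [ 0.05 -0.   -0.05] w 0.55 p [0.4848 0.2111 0.234 ]
```

```bash
python3 -m pendant '[[[-3,33,5,-7],[-6,66,15,-14],[-9,98,25,-21],[-12,129,34,-28],[-12,129,34,-33]]]' -1; python3 -c "
from h import *
shift(*con(-45,103),.11,-9.45)"
```

```text
clock: 12.28
ee_pos: [0.5746, 0.1114, 0.1977]
tcp_rot: [0.001, 0.762, 0.647, -0.0]
force: [0.7, 0.2, 0.8]
grip_width: -0.001
shift [ 3.3 -3.1 87.7] spin [np.float64(0.2)] (or +-180) yaw -9.3 j6 1.82 t 12.28 F [0.7 0.2 0.8] T [0.   0.04 0.05] w -0.001 p [0.5746 0.1114 0.1977]
```

```bash
python3 -m pendant '[[[2,0,35,0],[3,0,70,0],[3,0,87,0],[3,8,87,0],[3,16,87,0]]]'; python3 -m pendant '[[[0,2,0,0],[0,4,0,0],[0,6,0,0],[0,8,0,0],[0,10,0,0]]]';  python3 -m pendant '[[[0,1,0,0],[0,2,0,0],[0,3,0,0],[0,4,0,0],[0,5,0,0]]]'; python3 -c "
from h import *
shift(*con(-14.5,103),.11,-9.45)
c=cam('scene');save(c,'s5.png',(270,200,390,290))"
```

```text
clock: 12.7
ee_pos: [0.5861, 0.1155, 0.1111]
tcp_rot: [-0.001, 0.762, 0.647, -0.002]
force: [-1.6, 0.3, 3.8]
grip_width: 0.002
clock: 13.12
ee_pos: [0.5966, 0.1141, 0.1137]
tcp_rot: [-0.001, 0.763, 0.647, -0.001]
force: [-9.3, 0.6, 10.3]
grip_width: -0.003
clock: 13.53
ee_pos: [0.6031, 0.1131, 0.1143]
tcp_rot: [0.0, 0.763, 0.647, 0.0]
force: [-5.9, 1.5, 8.0]
grip_width: 0.0
shift [-3.2 -0.3  4.3] spin [np.float64(0.1)] (or +-180) yaw -9.4 j6 1.81 t 13.53 F [-5.9  1.5  8. ] T [-0.14  0.58 -0.1 ] w 0.0 p [0.6031 0.1131 0.1143]
```

View pics/s5.png

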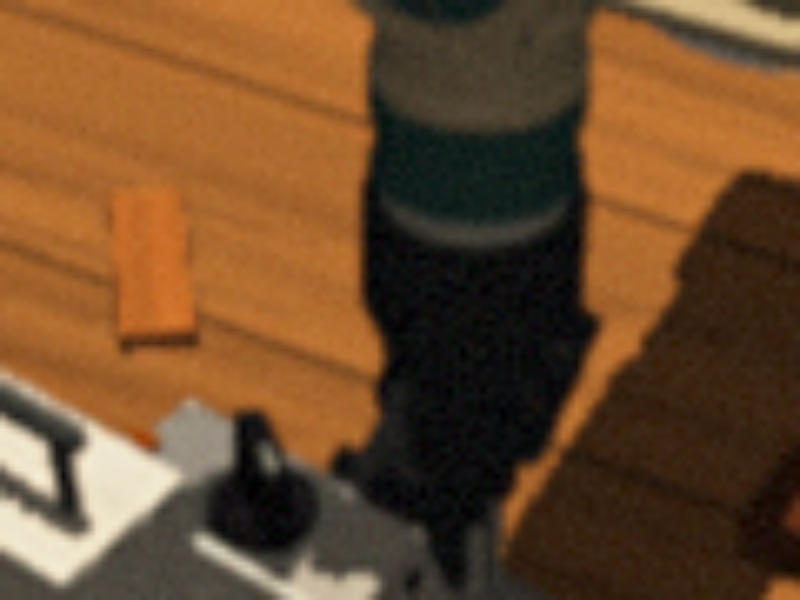

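Picture 7 shows the gripper hiding the block, and an upward force of about 8 N. I'll retreat up and look from the top.

```bash
python3 -m pendant '[[[0,-8,0,0],[0,-20,-20,0],[0,-30,-55,0],[30,-50,-90,7],[65,-60,-100,14]]]'; python3 -m pendant '[[[35,-10,0,7],[70,-20,0,12],[80,-25,0,19]]]'; python3 -c "
from h import *
c=cam('top'); save(c,'t5.png',(220,100,420,250)); print(hood(c));W=world(c)
m=(W[...,2]>.132)&(W[...,2]<.15)&(W[...,0]>.58)&(W[...,0]<.69)&(W[...,1]>.07)&(W[...,1]<.15)&(c['pixels'].max(2)>100)
print(rect(W,cv2.morphologyEx(m.astype(np.uint8),cv2.MORPH_OPEN,np.ones((3,3)))>0),con(25,103))
shift(*con(-45,103),.2,-9.45)"
```

```text
clock: 14.0
ee_pos: [0.5561, 0.1815, 0.2149]
tcp_rot: [0.001, 0.837, 0.547, 0.003]
force: [1.6, -0.6, 0.1]
grip_width: -0.0
clock: 14.25
ee_pos: [0.5647, 0.2704, 0.212]
tcp_rot: [-0.001, 0.914, 0.405, 0.003]
force: [0.9, -1.0, 0.8]
grip_width: 0.004
(np.int64(765), np.float64(1.673842235071802), np.float64(-34.67394168013645), np.float64(127.67236014222095), 'block top c', array([0.0129, 0.1023, 0.0838]))
(array([630.2, 104.5]), array([30.1, 51.1]), 79.3, 262) (np.float64(0.6412719766260053), np.float64(0.10349754232495748))
shift [-109.1  111.2   10.9] spin [np.float64(-33.1)] (or +-180) yaw -42.5 j6 2.66 t 14.3 F [0.6 1.  0.5] T [0.05 0.02 0.06] w 0.001 p [0.564  0.2705 0.2114]
```

View pics/t5.png

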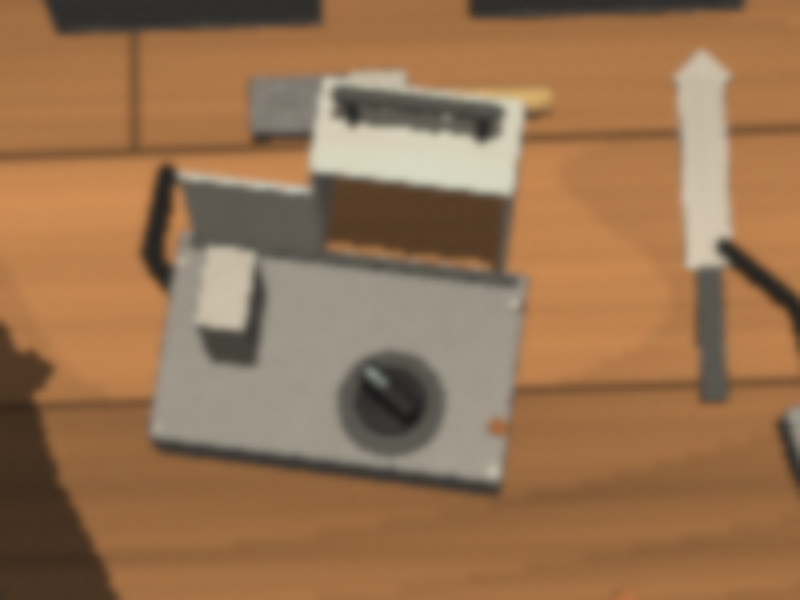

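Picture 8: the block stands where I placed it, at crop (227,290). The hood has gone back up, so the push only rocked the block on high friction and it settled upright again. I'll regrasp it and set it about 12 mm further back, which gives the gripper more clearance from the hood at the knob.

```bash
python3 -m pendant '[[[0,0,0,-7],[0,0,0,-14],[0,0,0,-21],[0,0,0,-28],[0,0,0,-35]]]' 0.2; python3 -m pendant '[[[0,0,0,-7],[0,0,0,-14],[0,0,0,-21],[0,0,0,-28],[0,0,0,-35]]]'; python3 -c "
from h import *
shift(.6302,.1045,.2,80.5)"
```

```text
clock: 14.72
ee_pos: [0.5635, 0.2654, 0.2106]
tcp_rot: [0.0, 0.748, 0.664, 0.0]
force: [-0.1, 0.1, 0.0]
grip_width: 0.601
clock: 15.13
ee_pos: [0.5636, 0.2652, 0.2106]
tcp_rot: [0.0, 0.513, 0.858, 0.0]
force: [0.0, 0.0, -0.5]
grip_width: 0.599
shift [-173.1  -17.3   10.7] spin [np.float64(-52.3)] (or +-180) yaw 28.2 j6 1.41 t 15.13 F [ 0.   0.  -0.5] T [-0.05  0.   -0.01] w 0.599 p [0.5636 0.2652 0.2106]
```

```bash
python3 -m pendant '[[[-35,-3,0,-7],[-70,-7,0,-14],[-105,-10,0,-21],[-140,-14,0,-28],[-172,-17,5,-35]]]'; python3 -m pendant '[[[0,0,0,-7],[0,0,0,-14],[0,0,0,-17],[0,0,0,-17]]]'; python3 -c "
from h import *
shift(.6302,.1045,.113,80.5)"
```

```text
clock: 15.55
ee_pos: [0.6299, 0.1035, 0.2068]
tcp_rot: [0.002, 0.232, 0.973, 0.0]
force: [0.7, 0.6, -0.1]
grip_width: 0.599
clock: 15.88
ee_pos: [0.6287, 0.1047, 0.2055]
tcp_rot: [0.0, 0.088, 0.996, -0.0]
force: [-0.5, -0.1, 0.0]
grip_width: 0.602
shift [-1.5  0.1 92.5] spin [np.float64(-0.6)] (or +-180) yaw 79.9 j6 0.24 t 15.88 F [-0.5 -0.1  0. ] T [ 0.01  0.06 -0.01] w 0.602 p [0.6287 0.1047 0.2055]
```

```bash
python3 -m pendant '[[[-1,0,30,0],[-1,0,60,0],[-1,0,85,0],[-1,0,91,0],[-1,0,91,0]]]'; python3 -m pendant '[[[0,0,0,0],[0,0,0,0],[0,0,0,0],[0,0,-3,0],[0,0,-8,0]]]' -1; python3 -c "
from h import *
shift(*con(26,103),.113,80.55)"
```

```text
clock: 16.3
ee_pos: [0.6274, 0.1053, 0.112]
tcp_rot: [-0.003, 0.089, 0.996, -0.0]
force: [-0.4, -0.4, 0.3]
grip_width: 0.603
clock: 16.72
ee_pos: [0.6286, 0.1054, 0.122]
tcp_rot: [-0.001, 0.089, 0.996, -0.0]
force: [-1.0, -0.2, -6.9]
grip_width: 0.345
shift [-13.8   0.4   9. ] spin [np.float64(-0.7)] (or +-180) yaw 79.8 j6 0.24 t 16.72 F [-1.  -0.2 -6.9] T [ 0.02  0.04 -0.02] w 0.345 p [0.6286 0.1054 0.122 ]
```

```bash
python3 -m pendant '[[[-6,0,0,0],[-12,0,0,-0.5],[-12,0,4,-0.5],[-12,0,7,-0.5],[-12,0,8,-0.5]]]'; python3 -m pendant '[[[0,0,1,0],[0,0,1,0]]]'; python3 -c "
from h import *
shift(*con(26,103),.113,80.55)"
```

```text
clock: 17.13
ee_pos: [0.643, 0.1033, 0.1167]
tcp_rot: [0.001, 0.085, 0.996, -0.0]
force: [-3.4, -0.4, 9.7]
grip_width: 0.337
clock: 17.3
ee_pos: [0.643, 0.1033, 0.1167]
tcp_rot: [0.002, 0.085, 0.996, -0.0]
force: [-4.2, 0.2, 8.6]
grip_width: 0.345
shift [ 0.8 -0.   3.7] spin [np.float64(-0.3)] (or +-180) yaw 80.3 j6 0.23 t 17.3 F [-4.2  0.2  8.6] T [-0.26  0.72 -0.02] w 0.345 p [0.643  0.1033 0.1167]
```

```bash
python3 -m pendant '[[[0,0,-2,0],[0,0,-2,0]]]'; python3 -m pendant '[[[0,0,0,0],[0,0,0,0],[0,0,0,0]]]' 0.1; python3 -m pendant '[[[0,0,-10,0],[0,0,-35,0],[0,0,-70,0],[20,0,-100,0],[50,15,-120,7]]]'; python3 -m pendant '[[[30,25,0,7],[60,50,0,14],[90,80,0,21],[100,90,0,28],[100,90,0,35]]]'; python3 -c "
from h import *
c=cam('top'); save(c,'t6.png',(220,100,420,250)); print(hood(c));W=world(c)
m=(W[...,2]>.132)&(W[...,2]<.155)&(W[...,0]>.58)&(W[...,0]<.69)&(W[...,1]>.07)&(W[...,1]<.15)&(c['pixels'].max(2)>100)
print(rect(W,cv2.morphologyEx(m.astype(np.uint8),cv2.MORPH_OPEN,np.ones((3,3)))>0),con(26,103),W[m].mean(0))
c=cam('scene'); save(c,'s6.png',(220,180,420,330)); 
a=cv2.imread('pics/t6.png');b=cv2.imread('pics/s6.png');cv2.imwrite('pics/m6.png',np.hstack([cv2.resize(a,(400,300)),cv2.resize(b,(400,300))]))
shift(.575,.0098,.15,-43)"
```

```text
clock: 17.47
ee_pos: [0.6423, 0.1034, 0.1167]
tcp_rot: [0.001, 0.085, 0.996, 0.0]
force: [-0.8, -0.1, 2.7]
grip_width: 0.348
clock: 17.72
ee_pos: [0.6417, 0.1035, 0.1155]
tcp_rot: [0.0, 0.084, 0.996, 0.0]
force: [0.1, -0.1, -0.2]
grip_width: 0.55
clock: 18.13
ee_pos: [0.598, 0.125, 0.2398]
tcp_rot: [0.003, 0.148, 0.989, 0.0]
force: [1.6, 1.9, -0.8]
grip_width: 0.553
clock: 18.55
ee_pos: [0.5226, 0.2447, 0.2366]
tcp_rot: [-0.0, 0.436, 0.9, 0.001]
force: [0.7, -1.2, -0.1]
grip_width: 0.552
(np.int64(841), np.float64(1.567301529637809), np.float64(-21.320027696132755), np.float64(131.04732745913873), 'block top c', array([0.0355, 0.0996, 0.0738]))
(array([652., 109.]), array([64.3, 71.9]), 76.4, 312) (np.float64(0.6422584058831817), np.float64(0.10333335547838861)) [0.6484136  0.10205605 0.14197494]
shift [-213.7 -105.3   86.4] spin [np.float64(81.5)] (or +-180) yaw 38.5 j6 1.22 t 18.65 F [ 0.7 -0.2 -0.2] T [ 0.04 -0.01 -0.04] w 0.55 p [0.5244 0.2426 0.2364]
```

View pics/m6.png

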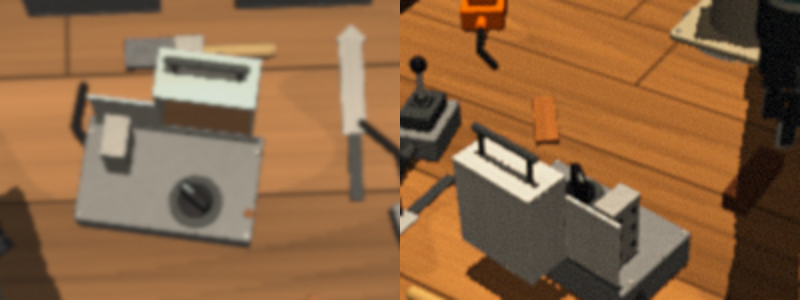

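Picture 9: the block is upright about 12 mm closer to the wing, at left crop (115,135), and the hood is at about 1.57 rad and still sinking. I'll position over the knob while it settles.

```bash
python3 -m pendant '[[[0,-5,0,7],[0,-10,0,14],[0,-15,0,21],[0,-20,0,28],[0,-20,0,35]]]' 0; python3 -m pendant '[[[0,0,0,7],[0,0,0,14],[0,0,0,21],[0,0,0,28],[0,0,0,35]]]' ; python3 -m pendant '[[[0,0,0,6],[0,0,0,12],[0,0,0,12]]]'; python3 -c "
from h import *
shift(.575,.0098,.165,-43)"
```

```text
clock: 19.07
ee_pos: [0.509, 0.228, 0.2359]
tcp_rot: [-0.0, 0.688, 0.726, -0.0]
force: [-0.1, -0.7, 0.3]
grip_width: 0.494
clock: 19.48
ee_pos: [0.5098, 0.2284, 0.236]
tcp_rot: [0.0, 0.874, 0.486, 0.0]
force: [0.2, -0.4, 0.1]
grip_width: 0.504
clock: 19.73
ee_pos: [0.5098, 0.2285, 0.2359]
tcp_rot: [0.0, 0.919, 0.393, 0.0]
force: [-0.7, -0.4, 1.0]
grip_width: 0.499
shift [-113.1  198.2   71. ] spin [np.float64(-0.7)] (or +-180) yaw -43.7 j6 2.64 t 19.73 F [-0.7 -0.4  1. ] T [ 0.01  0.04 -0.03] w 0.499 p [0.5098 0.2285 0.2359]
```

```bash
Z='[[[0,0,0,0],[0,0,0,0],[0,0,0,0],[0,0,0,0],[0,0,0,0]]]'; for i in 1 2 3 4 5 6 7 8 9; do python3 -m pendant '[[[0,0,0,0],[0,0,0,0],[0,0,0,0],[0,0,0,0],[0,0,0,0]]]' >/dev/null; done; python3 -c "
from h import *
c=cam('top'); print(hood(c)[:4],bot.get_obs()['clock'])"
for i in 1 2 3 4 5 ; do python3 -m pendant '[[[0,0,0,0],[0,0,0,0],[0,0,0,0],[0,0,0,0],[0,0,0,0]]]' >/dev/null; done; python3 -c "
from h import *
c=cam('top'); print(hood(c)[:4],bot.get_obs()['clock'])
shift(.575,.0098,.165,-43)"
```

```text
(np.int64(909), np.float64(1.4119258197780913), np.float64(-3.2555403367657476), np.float64(133.20277698524583)) 23.5333
(np.int64(905), np.float64(1.3987839564379616), np.float64(-1.3476534927576012), np.float64(133.4821766016372)) 25.6667
shift [-113.2  199.1   70.6] spin [np.float64(-0.7)] (or +-180) yaw -43.7 j6 2.64 t 25.67 F [ 0.2 -0.3  0.6] T [-0.02 -0.04  0.05] w 0.498 p [0.5092 0.2292 0.2356]
```

The hood has come to rest on the block at about 1.40 rad, as predicted. Next is the knob.

```bash
python3 -m pendant '[[[-20,35,0,0],[-40,70,0,0],[-60,105,5,0],[-80,140,15,0],[-100,175,30,0]]]'; python3 -m pendant '[[[-13,24,20,0],[-13,24,40,0],[-13,24,40,0]]]'; python3 -c "
from h import *
shift(.575,.0098,.096,-43)"
```

```text
clock: 26.08
ee_pos: [0.5679, 0.0354, 0.2074]
tcp_rot: [0.001, 0.919, 0.393, 0.002]
force: [0.4, -0.3, -0.5]
grip_width: 0.501
clock: 26.33
ee_pos: [0.5721, 0.0097, 0.1619]
tcp_rot: [-0.002, 0.92, 0.392, -0.003]
force: [-0.5, -0.5, -0.1]
grip_width: 0.501
shift [ 2.4  2.4 65.9] spin [np.float64(-0.9)] (or +-180) yaw -43.9 j6 2.24 t 26.33 F [-0.5 -0.5 -0.1] T [0.06 0.07 0.04] w 0.501 p [0.5721 0.0097 0.1619]
```

```bash
python3 -m pendant '[[[2,2,20,0],[2,2,40,0],[2,2,58,0],[2,2,65,0],[2,2,65,0]]]'; python3 -m pendant '[[[0,0,0,0],[0,0,0,0],[0,0,0,0],[0,0,0,0]]]' -1; python3 -c "
from h import *
shift(.575,.0098,.096,-43)"
```

```text
clock: 26.75
ee_pos: [0.5759, 0.0122, 0.0997]
tcp_rot: [-0.001, 0.919, 0.394, -0.002]
force: [0.2, 0.2, -0.6]
grip_width: 0.5
clock: 27.08
ee_pos: [0.5782, 0.0121, 0.103]
tcp_rot: [-0.0, 0.919, 0.394, 0.001]
force: [-2.7, 3.1, 7.2]
grip_width: 0.144
shift [-3.9 -0.7  7. ] spin [np.float64(-0.6)] (or +-180) yaw -43.6 j6 2.24 t 27.08 F [-2.7  3.1  7.2] T [0.61 0.53 0.02] w 0.144 p [0.5782 0.0121 0.103 ]
```

```bash
python3 -m pendant '[[[0,0,0,0],[0,0,0,0],[-3,0,1,0],[-3,0,1,0]]]' -0.3;  python3 -c "
from h import *
shift(.575,.0098,.096,-43)"; python3 -m pendant '[[[0,0,0,0],[0,0,0,0],[0,0,0,0]]]' -1; python3 -c "
from h import *
shift(.575,.0098,.096,-43)"
```

```text
clock: 27.42
ee_pos: [0.5752, 0.0086, 0.0999]
tcp_rot: [0.0, 0.919, 0.393, -0.0]
force: [0.0, -0.1, 0.3]
grip_width: 0.344
shift [ 0.7 -1.   3.9] spin [np.float64(-0.7)] (or +-180) yaw -43.7 j6 2.24 t 27.42 F [ 0.  -0.1  0.3] T [-0.04  0.05 -0.03] w 0.344 p [0.5752 0.0086 0.0999]
clock: 27.67
ee_pos: [0.5752, 0.009, 0.1001]
tcp_rot: [-0.0, 0.919, 0.393, -0.0]
force: [-0.9, 0.5, 2.9]
grip_width: 0.146
shift [ 0.5 -0.7  4.1] spin [np.float64(-0.7)] (or +-180) yaw -43.7 j6 2.24 t 27.67 F [-0.9  0.5  2.9] T [ 0.03  0.37 -0.  ] w 0.146 p [0.5752 0.009  0.1001]
```

```bash
for k in 1; do python3 -m pendant '[[[0,0,0,-6],[0,0,0,-13],[0,0,0,-20],[0,0,0,-27],[0,0,0,-34]]]'; done;  python3 -c "
from h import *
shift(.575,.0098,.1,80.5)"
```

```text
clock: 28.08
ee_pos: [0.5766, 0.0083, 0.1001]
tcp_rot: [0.001, 0.762, 0.647, 0.0]
force: [2.6, -2.3, -2.0]
grip_width: 0.15
shift [ 1.2 -1.8  0.1] spin [np.float64(-89.9)] (or +-180) yaw -9.4 j6 1.64 t 28.08 F [ 2.6 -2.3 -2. ] T [-0.4  -0.48 -0.07] w 0.15 p [0.5766 0.0083 0.1001]
```

```bash
python3 -m pendant '[[[0,0,0,-7],[0,0,0,-14],[0,0,0,-21],[0,0,0,-28],[0,0,0,-35]]]'; python3 -m pendant '[[[0,0,0,-7],[0,0,0,-14],[0,0,0,-21],[0,0,0,-28],[0,0,0,-35]]]';  python3 -c "
from h import *
shift(.575,.0098,.1,80.5)"
```

```text
clock: 28.5
ee_pos: [0.5782, 0.0086, 0.1002]
tcp_rot: [0.003, 0.533, 0.846, 0.001]
force: [6.1, -0.2, -6.2]
grip_width: 0.148
clock: 28.92
ee_pos: [0.5794, 0.0096, 0.1002]
tcp_rot: [0.004, 0.253, 0.967, 0.002]
force: [8.2, 1.8, -6.9]
grip_width: 0.144
shift [ 3.9 -2.   0.2] spin [np.float64(-19.8)] (or +-180) yaw 60.7 j6 0.42 t 28.92 F [ 8.2  1.8 -6.9] T [ 0.66 -1.75 -0.03] w 0.144 p [0.5794 0.0096 0.1002]
```

```bash
python3 -m pendant '[[[-1,1,0,-7],[-2,1,0,-14],[-2,1,0,-18],[-2,1,0,-20]]]'; python3 -c "
from h import *
shift(.575,.0098,.1,80.5)"; python3 -m pendant '[[[0,0,0,-3],[0,0,0,-5],[0,0,0,-5]]]'; python3 -c "
from h import *
shift(.575,.0098,.1,80.5)"
```

```text
clock: 29.25
ee_pos: [0.5799, 0.0105, 0.1001]
tcp_rot: [0.002, 0.082, 0.997, 0.002]
force: [4.4, 4.5, -2.3]
grip_width: 0.145
shift [ 4.7 -1.5  0.1] spin [np.float64(0.0)] (or +-180) yaw 80.5 j6 0.07 t 29.25 F [ 4.4  4.5 -2.3] T [ 0.96 -0.83 -0.05] w 0.145 p [0.5799 0.0105 0.1001]
clock: 29.5
ee_pos: [0.5799, 0.0105, 0.1002]
tcp_rot: [0.002, 0.043, 0.999, 0.003]
force: [4.4, 5.6, -3.0]
grip_width: 0.15
shift [ 4.8 -1.1  0.2] spin [np.float64(4.6)] (or +-180) yaw 85.1 j6 -0.01 t 29.5 F [ 4.4  5.6 -3. ] T [ 1.17 -0.8  -1.92] w 0.15 p [0.5799 0.0105 0.1002]
```

The moment jumped from -0.05 to -1.9 N m at yaw 80.5–85°, so the knob is against its end stop. I'll release straight up.

```bash
python3 -m pendant '[[[0,0,0,0],[0,0,0,0],[0,0,0,0],[0,0,-15,0],[0,0,-50,0]]]' 0; python3 -m pendant '[[[0,0,-40,0],[0,-30,-60,0],[10,-70,-75,0],[20,-105,-75,0],[30,-140,-75,0]]]';  python3 -m pendant '[[[0,-40,0,0],[0,-60,0,0],[0,-60,0,0]]]'
python3 - <<'E'
from h import *
c=cam('top'); save(c,'t7.png',(220,100,470,287)); print(hood(c)[:4]);W=world(c);x,y,z=W[...,0],W[...,1],W[...,2]
bar=(z>.08)&(z<.105)&(x>.53)&(x<.62)&(y>-.05)&(y<.06)
pp=np.array([ray(c,u,v,.094)[:2] for v,u in np.argwhere(bar)]);print('bar',bar.sum(),pp.mean(0),cv2.minAreaRect((pp*1000).astype(np.float32)))
b=(z>.115)&(z<.16)&(x>.45)&(x<.62)&(y>-.36)&(y<-.22); print('ball',W[b].mean(0),b.sum())
shift(.5265,-.2878,.2,17)
E
```

```text
clock: 29.92
ee_pos: [0.573, 0.0092, 0.1454]
tcp_rot: [-0.006, 0.041, 0.999, 0.0]
force: [0.1, -0.6, 0.4]
grip_width: 0.501
clock: 30.33
ee_pos: [0.5367, -0.1299, 0.2271]
tcp_rot: [0.002, 0.04, 0.999, -0.001]
force: [-0.0, 0.0, 0.3]
grip_width: 0.5
clock: 30.58
ee_pos: [0.5309, -0.1921, 0.2252]
tcp_rot: [0.0, 0.043, 0.999, -0.001]
force: [-0.6, -0.4, 0.7]
grip_width: 0.505
(np.int64(905), np.float64(1.40100014606777), np.float64(-1.2403568844540303), np.float64(133.43570356920904))
bar 103 [0.57503801 0.00972124] ((575.072265625, 9.753592491149902), (14.184544563293457, 43.408721923828125), 80.43421173095703)
ball [ 0.52048049 -0.29665027  0.1345477 ] 13
shift [ -3.9 -97.9  25. ] spin [np.float64(68.1)] (or +-180) yaw 85.1 j6 -0.37 t 30.63 F [-0.1 -0.5  0. ] T [ 0.04  0.02 -0.04] w 0.501 p [ 0.5309 -0.1899  0.225 ]
```

View pics/t7.png

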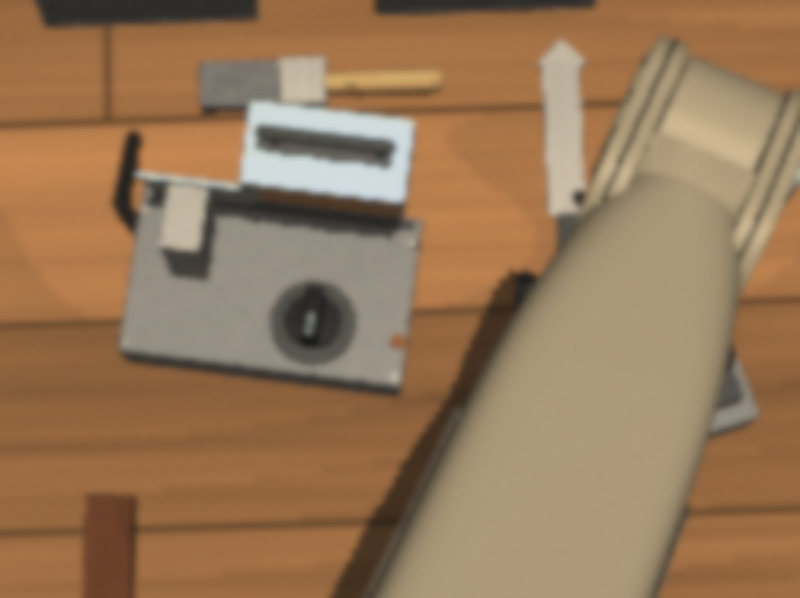

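Picture 10: the knob bar (crop (313,315)) lies at -9.6°, along console x, so it is at its stop. The hood rests on the block at 1.40 rad. Next is the cutout lever: I'll straddle the ball with the jaws along the cutout's x axis.

```bash
cat >> h.py <<'E'
def cut(X,Y):
    a=np.radians(17); return .5265+(X*np.cos(a)-Y*np.sin(a))/1000,-.2878+(X*np.sin(a)+Y*np.cos(a))/1000
def incut():
    p=bot.get_obs()['ee_pos']; a=np.radians(17); d=(p[:2]-[.5265,-.2878])*1000
    print('cut',round(d[0]*np.cos(a)+d[1]*np.sin(a),1),round(-d[0]*np.sin(a)+d[1]*np.cos(a),1))
E
python3 -m pendant '[[[0,-20,0,7],[0,-40,0,14],[0,-60,0,21],[0,-80,0,28],[0,-97,0,35]]]' 0.2;python3 -m pendant '[[[0,0,0,7],[0,0,0,14],[0,0,0,21],[0,0,0,28],[0,0,0,33]]]'; python3 -c "
from h import *
shift(*cut(-4,0),.115,17);incut()"
```

```text
clock: 31.05
ee_pos: [0.5236, -0.2842, 0.2248]
tcp_rot: [-0.0, 0.342, 0.94, 0.0]
force: [1.2, -0.1, 0.1]
grip_width: 0.603
clock: 31.47
ee_pos: [0.5236, -0.2831, 0.2247]
tcp_rot: [-0.001, 0.594, 0.804, 0.0]
force: [0.3, -0.0, -0.6]
grip_width: 0.604
shift [ -5.5  -2.6 109.7] spin [np.float64(0.1)] (or +-180) yaw 17.1 j6 0.67 t 31.47 F [ 0.3 -0.  -0.6] T [-0.02  0.01  0.  ] w 0.604 p [ 0.5236 -0.2831  0.2247]
cut -1.3 5.4
```

```bash
python3 -m pendant '[[[-5,-3,20,0],[-5,-3,50,0],[-5,-3,80,0],[-5,-3,109,0],[-5,-3,109,0]]]'; python3 -c "
from h import *
shift(*cut(-4,0),.115,17);incut()"; python3 -m pendant '[[[0,-8,0,0],[0,-16,0,0],[0,-24,0,0],[0,-32,0,0],[0,-38,0,0]]]'; python3 -c "
from h import *
shift(*cut(-52,0),.115,17);incut()"
```

```text
clock: 31.88
ee_pos: [0.5181, -0.2858, 0.1097]
tcp_rot: [-0.006, 0.592, 0.806, -0.0]
force: [-1.4, 1.2, -0.5]
grip_width: 0.6
shift [-4.3  3.4 -5.4] spin [np.float64(0.4)] (or +-180) yaw 17.4 j6 0.65 t 31.88 F [-1.4  1.2 -0.5] T [0.09 0.08 0.01] w 0.6 p [ 0.5181 -0.2858  0.1097]
cut -7.5 4.3
clock: 32.3
ee_pos: [0.4881, -0.3022, 0.1184]
tcp_rot: [0.003, 0.593, 0.806, 0.002]
force: [13.5, 5.3, 0.8]
grip_width: 0.601
shift [  2.6 -11.1   3.3] spin [np.float64(0.3)] (or +-180) yaw 17.3 j6 0.6 t 32.3 F [13.5  5.3  0.8] T [ 1.22 -2.67  0.  ] w 0.601 p [ 0.4881 -0.3022  0.1184]
cut -40.9 -2.6
```

```bash
python3 -m pendant '[[[0,-2,0,0],[0,-3,0,0],[0,-3,0,0]]]'; python3 -c "
from h import *
shift(*cut(-52,0),.115,17);incut()
c=cam('scene'); save(c,'s8.png',(190,190,270,250))"
```

```text
clock: 32.55
ee_pos: [0.4878, -0.3025, 0.1188]
tcp_rot: [0.005, 0.592, 0.806, 0.005]
force: [11.8, 5.1, -0.1]
grip_width: 0.603
shift [  2.8 -10.8   3.7] spin [np.float64(0.4)] (or +-180) yaw 17.4 j6 0.6 t 32.55 F [11.8  5.1 -0.1] T [ 1.18 -2.42 -0.04] w 0.603 p [ 0.4878 -0.3025  0.1188]
cut -41.3 -2.8
```

View pics/s8.png

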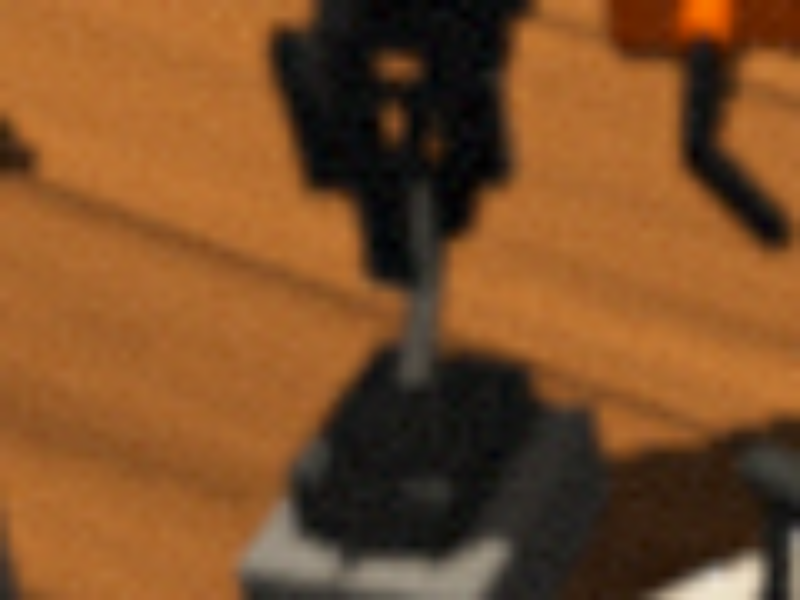

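Picture 11: the lever (shaft from crop (415,380) to (425,190)) leans towards the robot. The tool stays at -41 mm under about 12 N, so it's at a stop. I'll press slightly more, then back off and measure the ball.

```bash
python3 -m pendant '[[[0,-2,0,0],[0,-4,0,0],[0,-4,0,0]]]'; python3 -c "
from h import *
shift(*cut(-52,0),.115,17);incut()"
python3 -m pendant '[[[0,8,0,0],[0,18,0,0],[0,18,-40,0],[0,18,-80,0],[0,18,-105,0]]]'
python3 - <<'E'
from h import *
np.set_printoptions(precision=4,suppress=True)
for n in('scene','top'):
    c=cam(n);W=world(c);x,y,z=W[...,0],W[...,1],W[...,2]
    b=(z>.1)&(z<.15)&(x>.43)&(x<.62)&(y>-.36)&(y<-.22)&(c['pixels'].max(2)<110); print(n,b.sum(),W[b].mean(0) if b.any() else '')
print(cut(-36.7,0)); shift(*cut(-30,0),.115,17);incut()
E
```

```text
clock: 32.85
ee_pos: [0.4865, -0.3034, 0.1201]
tcp_rot: [0.007, 0.592, 0.806, 0.007]
force: [14.3, 7.8, 3.9]
grip_width: 0.602
shift [ 3.4 -9.3  4.9] spin [np.float64(0.5)] (or +-180) yaw 17.5 j6 0.59 t 32.85 F [14.3  7.8  3.9] T [ 1.78 -3.12  0.02] w 0.602 p [ 0.4865 -0.3034  0.1201]
cut -42.8 -3.3
clock: 33.27
ee_pos: [0.4967, -0.2992, 0.2245]
tcp_rot: [0.001, 0.593, 0.805, -0.001]
force: [1.2, -0.5, 0.3]
grip_width: 0.6
scene 65 [ 0.5026 -0.2912  0.1187]
top 0 
(np.float64(0.4914036154561566), np.float64(-0.29853004156332447))
shift [  5.6  -0.3 112.3] spin [np.float64(0.3)] (or +-180) yaw 17.3 j6 0.62 t 33.37 F [ 1.3 -0.1  0.7] T [-0.02 -0.   -0.06] w 0.599 p [ 0.4989 -0.3009  0.2273]
cut -30.2 -4.5
```

```bash
cat >> h.py <<'E'
from scipy.optimize import least_squares
def ball(n='scene'):
    c=cam(n);W=world(c);x,y,z=W[...,0],W[...,1],W[...,2]
    b=(z>.095)&(z<.15)&(x>.43)&(x<.62)&(y>-.36)&(y<-.22)&(c['pixels'].max(2)<70)
    b=cv2.morphologyEx(b.astype(np.uint8),cv2.MORPH_OPEN,np.ones((3,3)))>0
    P=W[b]*1000; v,u=np.argwhere(b).mean(0)
    s=least_squares(lambda q:np.linalg.norm(P-q,axis=1)-13,P.mean(0)-[5,5,5],loss='soft_l1').x
    a=np.radians(17); d=s[:2]-[526.5,-287.8]; print(len(P),s.round(1),'cut x,y',d[0]*np.cos(a)+d[1]*np.sin(a),-d[0]*np.sin(a)+d[1]*np.cos(a),'z-62',s[2]-62,'lean',np.arctan2(d[0]*np.cos(a)+d[1]*np.sin(a),s[2]-62),'bbox ctr px',u,v,'ray',ray(c,u,v,.1157).round(4))
E
python3 -c "
from h import *
ball()"
```

```text
36 [ 496.6 -294.5  116.9] cut x,y -30.59263881379508 2.358314559165037 z-62 54.882248262536635 lean -0.5085245400965813 bbox ctr px 232.75 208.94444444444446 ray [ 0.495  -0.2991  0.1157]
```

```bash
python3 -m pendant '[[[4,20,0,0],[4,40,0,0],[4,52,0,0],[4,52,0,0]]]' -1; python3 -c "
from h import *
shift(*cut(20,0),.125,17);incut();ball()"
```

```text
clock: 33.75
ee_pos: [0.5457, -0.2782, 0.2195]
tcp_rot: [-0.001, 0.592, 0.806, -0.0]
force: [0.1, -0.1, -0.5]
grip_width: 0.035
shift [-3.6 -1.1 94.5] spin [np.float64(0.4)] (or +-180) yaw 17.4 j6 0.69 t 33.75 F [ 0.1 -0.1 -0.5] T [-0.04 -0.05  0.05] w 0.035 p [ 0.5457 -0.2782  0.2195]
cut 21.2 3.5
47 [ 496.9 -296.2  116.4] cut x,y -30.806614060505154 0.6436319634303906 z-62 54.373044978356035 lean -0.5154824881009179 bbox ctr px 233.06382978723406 209.5531914893617 ray [ 0.497  -0.2962  0.1157]
```

```bash
python3 -m pendant '[[[-3,0,30,0],[-3,0,65,0],[-3,0,94,0],[-3,-10,94,0],[-3,-20,94,0]]]'; python3 -c "
from h import *
shift(*cut(-13,0),.125,17);incut()"; python3 -m pendant '[[[0,-4,0,0],[0,-8,0,0],[0,-12,0,0],[0,-12,0,0]]]'; python3 -c "
from h import *
shift(*cut(-13,0),.125,17);incut()"
```

```text
clock: 34.22
ee_pos: [0.5235, -0.2868, 0.1247]
tcp_rot: [-0.003, 0.593, 0.806, -0.0]
force: [0.1, 0.4, 0.7]
grip_width: 0.001
shift [ -1.7 -10.5  -0.3] spin [np.float64(0.3)] (or +-180) yaw 17.3 j6 0.66 t 34.22 F [0.1 0.4 0.7] T [ 0.02  0.02 -0.03] w 0.001 p [ 0.5235 -0.2868  0.1247]
cut -2.6 1.8
clock: 34.55
ee_pos: [0.5206, -0.2904, 0.1291]
tcp_rot: [0.005, 0.592, 0.806, 0.006]
force: [14.3, 5.7, -11.4]
grip_width: -0.002
shift [ 0.8 -6.6  4. ] spin [np.float64(0.4)] (or +-180) yaw 17.4 j6 0.64 t 34.55 F [ 14.3   5.7 -11.4] T [ 1.26 -2.99 -0.06] w -0.002 p [ 0.5206 -0.2904  0.1291]
cut -6.4 -0.7
```

```bash
python3 -m pendant '[[[0,-2,0,0],[0,-2,0,0],[0,12,0,0],[0,26,-10,0],[0,30,-50,0]]]'; python3 -m pendant '[[[0,0,-35,0],[0,0,-55,0],[0,0,-55,0]]]'; python3 -c "
from h import *
shift(*cut(-75,0),.2,17);incut();ball()"
```

```text
clock: 34.97
ee_pos: [0.5418, -0.2805, 0.1734]
tcp_rot: [-0.004, 0.592, 0.806, -0.0]
force: [0.2, 0.4, -0.4]
grip_width: -0.0
clock: 35.22
ee_pos: [0.5476, -0.2854, 0.2414]
tcp_rot: [0.008, 0.593, 0.805, -0.0]
force: [0.4, -0.4, 1.1]
grip_width: -0.002
shift [  4.9 -96.2  40.5] spin [np.float64(0.3)] (or +-180) yaw 17.3 j6 0.68 t 35.22 F [ 0.4 -0.4  1.1] T [-0.02 -0.   -0.02] w -0.002 p [ 0.5476 -0.2854  0.2414]
cut 20.9 -3.9
36 [ 496.7 -295.9  116.7] cut x,y -30.901099866252125 0.9355456833852047 z-62 54.69411932122624 lean -0.5142716070789755 bbox ctr px 232.91666666666666 209.91666666666666 ray [ 0.4987 -0.2954  0.1157]
```

The measured ball position is unchanged after a second 15 N push, so the lever is at the off stop. The -31 mm reading is biased towards the camera. Now over to the robot side to throw it on.

```bash
python3 -m pendant '[[[4,-30,5,0],[4,-60,20,0],[4,-96,30,0],[4,-96,40,0],[4,-96,40,0]]]'; python3 -c "
from h import *
shift(*cut(-75,0),.125,17);incut()"
```

```text
clock: 35.68
ee_pos: [0.4477, -0.3063, 0.1896]
tcp_rot: [-0.003, 0.594, 0.805, -0.0]
force: [-0.3, -0.5, -0.6]
grip_width: 0.001
shift [-5.6  5.9 64.6] spin [np.float64(0.2)] (or +-180) yaw 17.2 j6 0.55 t 35.68 F [-0.3 -0.5 -0.6] T [ 0.04  0.05 -0.  ] w 0.001 p [ 0.4477 -0.3063  0.1896]
cut -80.8 5.3
```

```bash
python3 -m pendant '[[[-5,0,35,0],[-5,0,70,0],[-5,10,70,0],[-5,18,70,0],[-5,26,70,0]]]'; python3 -m pendant '[[[0,8,0,0],[0,16,0,0],[0,24,0,0],[0,32,0,0],[0,40,0,0]]]'; python3 -c "
from h import *
shift(*cut(8,0),.12,17);incut()"
```

```text
clock: 36.1
ee_pos: [0.4784, -0.3046, 0.1237]
tcp_rot: [0.0, 0.592, 0.806, -0.001]
force: [-5.4, -0.4, 4.1]
grip_width: -0.001
clock: 36.52
ee_pos: [0.5171, -0.2923, 0.1228]
tcp_rot: [0.001, 0.592, 0.806, 0.0]
force: [-0.3, -0.5, 0.8]
grip_width: -0.002
shift [ 1.4 18.3  2.8] spin [np.float64(0.3)] (or +-180) yaw 17.3 j6 0.64 t 36.52 F [-0.3 -0.5  0.8] T [-0.15  0.18  0.02] w -0.002 p [ 0.5171 -0.2923  0.1228]
cut -10.3 -1.5
```

```bash
python3 -m pendant '[[[0,6,0,0],[0,12,0,0],[0,16,0,0],[0,20,0,0],[0,20,0,0]]]'; python3 -c "
from h import *
shift(*cut(8,0),.12,17);incut()"; python3 -m pendant '[[[0,3,0,0],[0,6,0,0],[0,6,0,0]]]'; python3 -c "
from h import *
shift(*cut(8,0),.12,17);incut()"
```

```text
clock: 36.93
ee_pos: [0.535, -0.2859, 0.1216]
tcp_rot: [-0.0, 0.592, 0.806, 0.0]
force: [-0.6, 0.2, -0.2]
grip_width: 0.003
shift [ 0.6 -0.7  1.6] spin [np.float64(0.4)] (or +-180) yaw 17.4 j6 0.67 t 36.93 F [-0.6  0.2 -0.2] T [ 0.    0.01 -0.04] w 0.003 p [ 0.535  -0.2859  0.1216]
cut 8.7 -0.6
clock: 37.18
ee_pos: [0.5404, -0.2843, 0.1218]
tcp_rot: [-0.0, 0.593, 0.806, 0.0]
force: [-0.4, 0.3, 0.5]
grip_width: -0.003
shift [ 0.8 -6.3  1.8] spin [np.float64(0.3)] (or +-180) yaw 17.3 j6 0.68 t 37.18 F [-0.4  0.3  0.5] T [0.01 0.14 0.1 ] w -0.003 p [ 0.5404 -0.2843  0.1218]
cut 14.3 -0.7
```

```bash
python3 -m pendant '[[[0,2,0,0],[0,4,0,0],[0,6,0,0],[0,6,0,0]]]'; python3 -c "
from h import *
shift(*cut(8,0),.12,17);incut();ball()"
```

```text
clock: 37.52
ee_pos: [0.5417, -0.2838, 0.1217]
tcp_rot: [-0.003, 0.593, 0.805, -0.004]
force: [-12.2, -4.2, 3.5]
grip_width: -0.002
shift [ 0.7 -7.7  1.8] spin [np.float64(0.2)] (or +-180) yaw 17.2 j6 0.69 t 37.52 F [-12.2  -4.2   3.5] T [-0.79  2.33  0.01] w -0.002 p [ 0.5417 -0.2838  0.1217]
cut 15.7 -0.7
130 [ 560.8 -273.1  119.4] cut x,y 37.07258857153715 4.0596002594202165 z-62 57.374465845639634 lean 0.5736649073505309 bbox ctr px 225.1 220.76923076923077 ray [ 0.553  -0.2791  0.1157]
```

Hard stop at 13 N. I'll press a touch more, retreat to the robot side, lift, and do the final checks.

```bash
python3 -m pendant '[[[0,2,0,0],[0,2,0,0],[0,-12,0,0],[0,-30,-10,0],[0,-40,-50,0]]]'; python3 -m pendant '[[[0,-30,-40,0],[0,-70,-70,0],[0,-110,-80,0],[0,-140,-80,0],[0,-140,-80,0]]]'
python3 - <<'E'
from h import *
for _ in range(1): ball()
c=cam('top'); print(hood(c)[:4]);W=world(c);x,y,z=W[...,0],W[...,1],W[...,2]
save(c,'t9.png',(190,90,480,307)); np.savez('t9.npz',**{k:np.array(v) for k,v in c.items()})
bar=(z>.08)&(z<.105)&(x>.53)&(x<.62)&(y>-.05)&(y<.06)
pp=np.array([ray(c,u,v,.094)[:2] for v,u in np.argwhere(bar)]);print('bar',cv2.minAreaRect((pp*1000).astype(np.float32)))
shift(.4,-.3,.2)
E
```

```text
clock: 37.98
ee_pos: [0.5027, -0.2918, 0.1659]
tcp_rot: [-0.007, 0.593, 0.805, 0.0]
force: [-0.1, 1.2, -1.1]
grip_width: 0.002
clock: 38.4
ee_pos: [0.3707, -0.3384, 0.2549]
tcp_rot: [0.002, 0.594, 0.804, -0.001]
force: [-0.4, 1.8, -0.5]
grip_width: 0.001
58 [ 566.9 -275.   117. ] cut x,y 42.33006692317724 0.4234082361913636 z-62 55.035824147947864 lean 0.6556364644335548 bbox ctr px 223.1206896551724 223.67241379310346 ray [ 0.5668 -0.2747  0.1157]
(np.int64(912), np.float64(1.401486868691205), np.float64(-1.4548210264357806), np.float64(133.33588656113383))
bar ((574.7520141601562, 9.726882934570312), (14.532793998718262, 43.90345764160156), 81.41519927978516)
shift [28.  36.1 53.3] spin None (or +-180) yaw 17.2 j6 0.41 t 38.5 F [ 1.  -0.5 -0. ] T [ 0.   -0.    0.03] w -0.001 p [ 0.3736 -0.3373  0.2532]
```

View pics/t9.png

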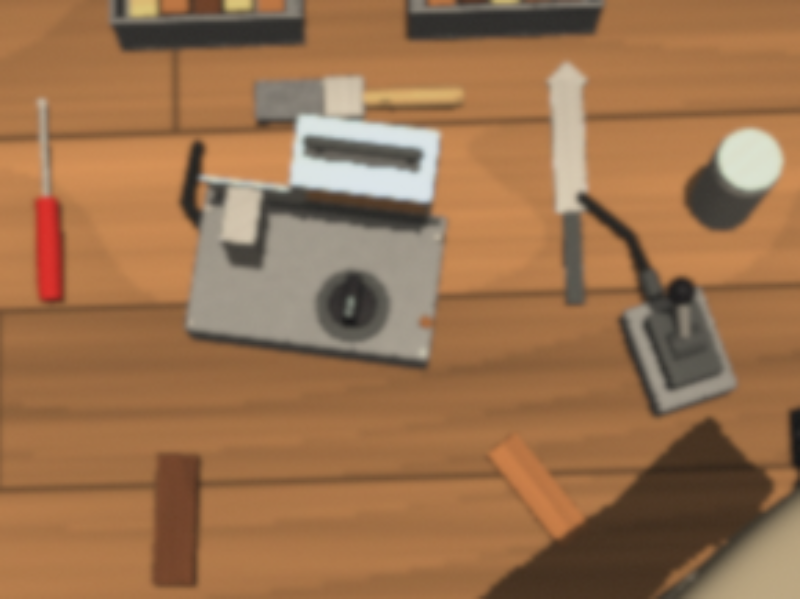

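Picture 12: the hood is propped on the block (crop (243,215)), the knob bar lies along console x, the lever ball leans fully away from the robot at (682,290), and the bystanders are where they were. The measured ball travel from off to on is 73.2 mm, against 73.4 mm expected between the stops. Handing in.

```bash
python3 -c "
from rig import bot
print(bot.finish_job())"
```

```text
the job is handed in; nothing more can be done
None
```

The job is done and handed in at about 38.5 s of the 72 s; `finish_job()` reports no verdict.

- **Hood and block:** I raised the hood by its bar to about 1.65 rad and stood the block under the wing. It rests on the block at 1.40 rad, and that reading was the same before and after the knob and cutout work.
- **Knob:** It was turned anticlockwise to its stop. The moment jumped to 1.9 N m, and the bar lies within about 1° of console x in the last picture.
- **Cutout:** The lever was pushed fully off, then fully on, with a hard stop of 13 to 15 N felt at each end. The ball's measured travel was 73.2 mm, against 73.4 mm expected.
- **Bystanders:** The last top view shows the handle blank, blade, oil can, brush, screwdriver and scale as they lay at the start. The belt roll was outside that crop.

**What disagreed:**
- My first try at pushing the block rearward only rocked it against the wing; it settled upright. I regrasped it and set it about 12 mm further back, before touching the knob.
- My ball readings sat about 5 mm off centre. I therefore relied on the end-to-end travel and the stop forces, not the absolute lean angles.

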